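Make up two moss ornaments on their stands

ROBOT

A 6-joint arm with a two-finger parallel gripper is mounted at the origin on a cart in front of the work surface, level with it; the furniture and walls round the work are solid. World frame = base frame: x ahead of the robot, y to its left, z up, the work surface at z = 0. Lengths are in m, angles in rad, forces in N, time in s.
With the tool pointing down it reaches from about 0.4 to 0.825 m from the base axis. Payload 7 kg.
Tool frame: the origin (TCP) lies on the centre line of the jaws, within the pads' length; the fingertips stand 25 mm ahead of it and the grasp point (between the pads) lies 6 mm ahead of it; z points along the fingers, y is the direction in which the jaws open and shut (so a half turn about z gives the same grasp; the last joint's range is limited). The gripper opens to 88 mm and grips with 3 to 60 N. Pads are 19 mm wide; open, the fingers measure 130 mm over their backs; the gripper's body (78 mm by 193 mm) begins 47 mm behind the grasp point.
Start: joints at [-0.865, 0.359, 0.012, 0, -1.224, -0.288], TCP at [0.274, -0.617, 0.252] pointing down, gripper open.
Joint ranges: [-3.07, 3.07], [-1.43, 2.12], [-1.02, 1.25], [-3.03, 1.67], [-3.05, -0], [-3.03, 3.03]. Speed limits (rad/s): [2.39, 2.39, 3.01, 3.14, 3.14, 3.14].

INTERFACE

Orientations are given as [roll, pitch, yaw] about the fixed x, y, z axes, in that order (R = Rz(yaw) Ry(pitch) Rx(roll)).
In Python, from station import * gives the robot as it stands. The module is installed in compiled form; this text tells all that it offers.
- The arm moves only by the tool step_arm, never from a script. Its argument "commands" is text: rows parted by semicolons, each of 6 numbers parted by spaces: the shift along the tool's x, y, z in mm, then the turn, a rotation vector about the tool's x, y, z in rad. A call has 1 to 8 rows; each row shifts and turns the commanded pose from where the row before left it, along the tool's axes as they then stand; what a row does not reach is not made up. A row lasts 1/8 s, in which the tool goes at most 62.5 mm and 10.7 degrees, less where a joint would pass 70% of its speed; a pose out of reach is approached as far as the arm can. A call is refused whole if a number of a shift passes 62.5 or a number of a turn 0.188, either way. A call with a gripper value outside its range is refused whole. "jaw" is the finger opening in mm, from 0 to 87.6, set as the call begins (left out, the last holds). The fingers move at their own pace and stop on an object; "grip_force" is the grip in N (left out, the last holds). Time passes only in rows, so rows that do not move let the fingers close. It gives the time, the measured TCP pose, the force and the opening at its end, in the units of the state.
- get_state(): the state, without advancing time (a new reading comes with each control period).
- grab_frame(name): name is "scene" or "top"; returns a dict with "frame" (384x512x3 uint8, red, green, blue), "fovy" (degrees; the focal length in pixels is half the picture's height over the tangent of half this angle, whatever the lens; pixels are square), "cx", "cy" (the principal point, pixels), "rvec" (rotation vector, rad) and "tvec" (3), from world to camera coordinates, as OpenCV has them. Camera axes: x right, y down, z forward; pixel columns grow to the right and rows downward; lengths in m; the calibration is good to about 2 mm. A picture is of the moment at which its call begins. There is no depth.
- job_done(): hands the job in, once; it reports no verdict.
Trained networks look in a picture, given as the dict that the camera call returned (one of the last four; its "shot" number tells which), for a name from the list of things; names that differ only in an ending like _2 or _b are one class to them, and where a whole thing is asked for, a point or a joint stands for the part that bears it (a point fixed in the world has none). Each returns a list of dicts, best first, with "conf" (0 to 1); they miss things now and then, are a little off and sometimes report something else, mostly with a low value. They report only what shows in the picture. A call takes as long as a camera call. They do not tell look-alikes from the thing itself.
- recognise(picture, name): "pixel" ([column, row] in pixels, amid what is visible of it).
The state is a dict: "t": time; "q": joint angles; "qd": joint speeds; "joint_efforts": joint torques, N m; "eef_pos": TCP position; "ee_rot": TCP orientation; "force": force on the tool from outside, world axes, zero at the start; "moment": the same for the moment, N m; "width": finger opening in m.
Only numpy, scipy, OpenCV 4.12 (cv2) and the standard library are available. Lean on these libraries where they do the work, as an engineer would, in place of code of your own. Each camera call takes 0.05 s, during which the arm holds its last target.

TASK

Make up the two moss table ornaments, in this order: lay the oak hoop round the post of the pale stand, flat and centred on its foot; set the birch disc flat and centred on top of that post; put the large moss cushion upright in the middle of the disc; and last put the small moss cushion upright and centred on top of the dark stand. Leave the pin jar and the dropper bottle standing where they are.

Things in the scene. Friction and masses are not known exactly. Their poses are not given: they have to be found in the camera images.
- hoop_center (a point): bent oak hoop lying flat in the front part of the bench (not the one far back on the right), loose: outside diameter 122 mm, inside about 102 mm, wall about 10 mm thick, 28 mm high; origin on its axis half-way up, z is its axis. Easiest pinched across the wall.
- disc_center (a point): thick pale birch disc lying flat in the front part of the bench (not the thin one far back on the right), loose: 56 mm diameter, 22 mm thick; origin at its centre, z is its axis
- big_moss_center (a point): large green moss cushion, loose: a dome about 56 mm wide and 32 mm high; a firm core 48 mm wide at its widest and 26 mm high hidden under the fuzz is what fingers and supports meet; origin on its axis 16 mm above its flat underside, z up
- small_moss_center (a point): small green moss cushion, loose: a dome about 39 mm wide and 24 mm high; a firm core 32 mm wide and 17 mm high hidden under the fuzz is what fingers and supports meet; origin on its axis 12 mm above its flat underside, z up
- pale_stand_foot (a point): pale wooden display stand, fixed to the bench: a flat round foot 150 mm across and 10 mm thick with a slim post (22 to 34 mm thick, widening to a 40 mm seat at the top) in its middle. This point is on the axis, on the upper face of the foot; z up
- pale_stand_seat (a point): the same pale stand: centre of the flat 40 mm seat on top of its post, 60 mm above the bench; z up
- dark_stand_seat (a point): dark wooden display stand, fixed to the bench: round foot 110 mm across and 10 mm thick with a slim post. This point is the centre of the flat 40 mm seat on top of the post, 80 mm above the bench; z up
- jar_center (a point): small clear pin jar with a wooden lid, loose, to be left alone: 50 mm diameter, 62 mm high; origin on its axis half-way up, z up
- dropper_center (a point): white dropper bottle with a green nozzle, in the front part of the bench, loose, to be left alone: 37 mm diameter, 120 mm high; origin on its axis half-way up, z up
Things that resemble listed ones, but are neither listed nor needed, are in the scene too. Several things look just like the part that bears dropper_center: the one meant starts farthest to the robot's right. What is shaped like the part that bears big_moss_center but blue or turquoise is not meant.

How it is judged:
By the outcome, as a careful person would: the job done as asked, in the order asked, and still so for the second after the job is handed in, with the robot touching nothing.
It also fails if it takes over 99 s, if anything falls off the work surface, if the arm or the gripper's body presses on something with over 40 N, if the wrist force passes 120 N, or if a joint passes its speed limit or range.

## Working session

There is one attempt and no reset: what is moved stays moved. The work goes in short steps, Python scripts to look and compute and a tool call to move; the robot and the scene stay as the last step left them, time stands still between calls to the robot, and variables do not carry over. Pictures are saved under pics/ and viewed, and the job is handed in when it is done.

Besides the shell and the picture viewer there is one more tool, called after "Request:" as a command line: name --argument value ..., lists and objects as JSON in quotes. step_arm: Moves the arm, as the interface text tells. Its arguments: {"type":"object","properties":{"commands":{"type":"string"},"jaw":{"type":"number"},"grip_force":{"type":"number"}},"required":["commands"]}

```bash
mkdir -p pics
cat > h.py <<'E'
from station import *
import numpy as np, cv2
from scipy.spatial.transform import Rotation as R
def cam(p):
    f=192/np.tan(np.radians(p['fovy'])/2)
    K=np.array([[f,0,p['cx']],[0,f,p['cy']],[0,0,1.]])
    Rm=cv2.Rodrigues(np.array(p['rvec'],float))[0]; t=np.array(p['tvec'],float).reshape(3)
    return K,Rm,t
def px2w(p,px,z):
    K,Rm,t=cam(p); d=Rm.T@np.linalg.inv(K)@np.array([px[0],px[1],1.]); c=-Rm.T@t
    return c+d*(z-c[2])/d[2]
def w2px(p,X):
    K,Rm,t=cam(p); v=K@(Rm@np.array(X,float)+t); return v[:2]/v[2]
def save(p,n,crop=None,s=1):
    im=p['frame'][:,:,::-1].copy()
    if crop: im=im[crop[1]:crop[3],crop[0]:crop[2]]
    im=cv2.resize(im,None,fx=s,fy=s,interpolation=cv2.INTER_CUBIC); cv2.imwrite('pics/'+n+'.png',im)
E
python3 - <<'E'
from h import *
s=get_state(); print(s)
for n in('scene','top'):
    p=grab_frame(n); save(p,n+'0',s=1.5); print({k:v for k,v in p.items() if k!='frame'})
    for o,z in (('hoop_center',.014),('disc_center',.011),('big_moss_center',.016),('small_moss_center',.012),('pale_stand_foot',.01),('pale_stand_seat',.06),('dark_stand_seat',.08),('jar_center',.031),('dropper_center',.06)):
        for d in recognise(p,o)[:5]:
            print(n,o,round(d['conf'],2),np.round(d['pixel'],0),np.round(px2w(p,d['pixel'],z),3)[:2])
E
```

```text
{'t': 0.0, 'q': array([-8.64898256e-01,  3.59393595e-01,  1.10594701e-02, -3.33655277e-04,
       -1.22410193e+00, -2.88086065e-01]), 'qd': array([ 0.00022628,  0.00029438, -0.00026543,  0.00228312,  0.00122265,
       -0.00011699]), 'joint_efforts': array([-1.54287100e-03, -5.82713413e+01,  2.93057227e+01,  6.99752927e+00,
        6.93239534e-03, -1.30689054e-04]), 'eef_pos': array([ 0.27367269, -0.6165428 ,  0.25062155]), 'ee_rot': array([ 3.13993138e+00, -1.65187997e-04, -2.72389414e+00]), 'force': array([ 0.31491486,  0.03083193, -0.46588916]), 'moment': array([ 0.02388416, -0.04558583,  0.0084494 ]), 'width': 0.0879065654583469}
{'fovy': 49.72616762112805, 'cx': 255.09070096989845, 'cy': 193.19656131190024, 'rvec': array([ 0.88635911, -2.15954413,  1.37531323]), 'tvec': array([0.42958652, 0.26802549, 0.77582407]), 'shot': 1}
scene hoop_center 0.27 [299. 237.] [ 0.468 -0.023]
scene disc_center 0.7 [351. 186.] [ 0.558 -0.403]
scene big_moss_center 0.58 [286. 197.] [ 0.656 -0.184]
scene big_moss_center 0.48 [272. 182.] [ 0.771 -0.242]
scene big_moss_center 0.44 [309. 186.] [ 0.657 
[... 546 characters left out ...]
 180.42239370052283, 'rvec': array([ 2.09440044, -2.15692609,  0.21144179]), 'tvec': array([0.02247094, 0.57758121, 1.32199733]), 'shot': 2}
top hoop_center 0.81 [185. 205.] [0.515 0.258]
top disc_center 0.57 [399. 185.] [ 0.559 -0.413]
top big_moss_center 0.65 [337. 126.] [ 0.756 -0.228]
top big_moss_center 0.51 [326. 152.] [ 0.671 -0.188]
top small_moss_center 0.44 [136. 199.] [0.538 0.41 ]
top pale_stand_foot 0.69 [268. 159.] [ 0.656 -0.003]
top pale_stand_seat 0.73 [267. 160.] [ 0.639 -0.001]
top dark_stand_seat 0.56 [339. 218.] [ 0.453 -0.206]
top jar_center 0.66 [268. 222.] [0.454 0.002]
top dropper_center 0.56 [187. 160.] [0.647 0.245]
top dropper_center 0.54 [173. 137.] [0.721 0.287]
```

View pics/scene0.png

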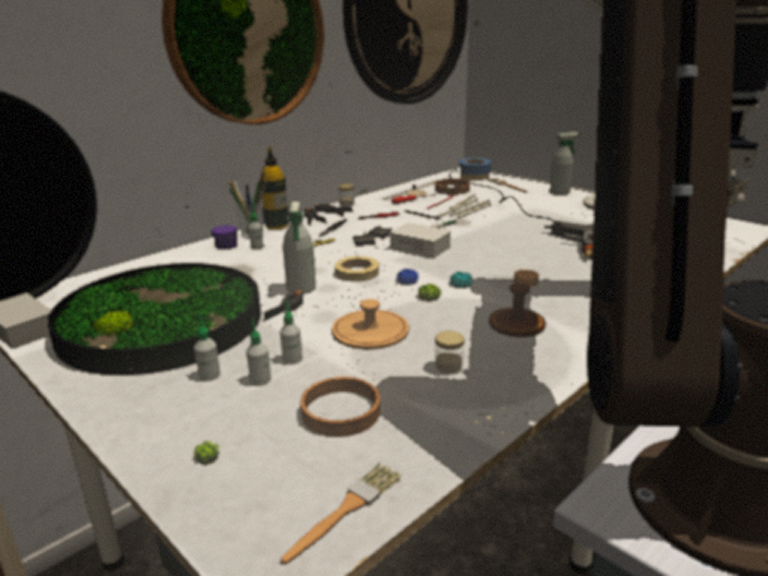

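View pics/top0.png

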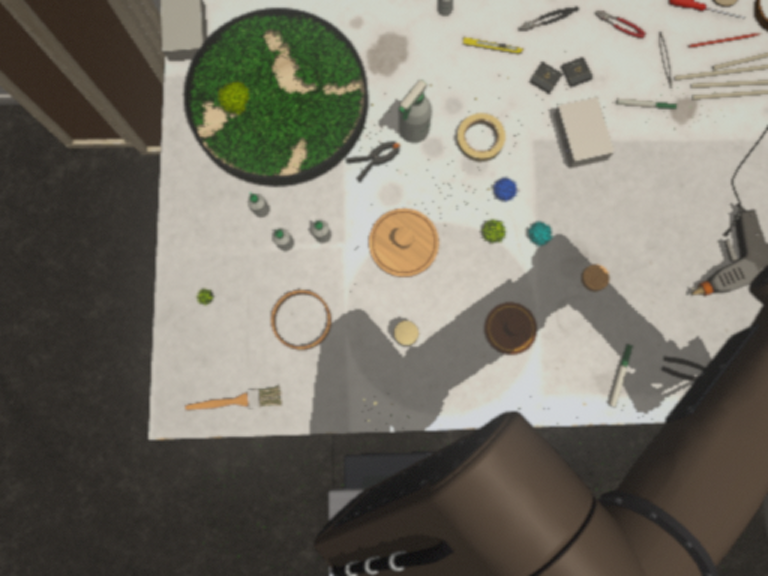

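Run:
```python
from h import *
p=grab_frame('top'); save(p,'topA',(120,110,420,260),2.6)
q=grab_frame('scene'); save(q,'scA',(120,150,400,330),2.8)
import pickle; pickle.dump((p,q),open('f0.pkl','wb'))
```

```text
(no output)
```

View pics/topA.png

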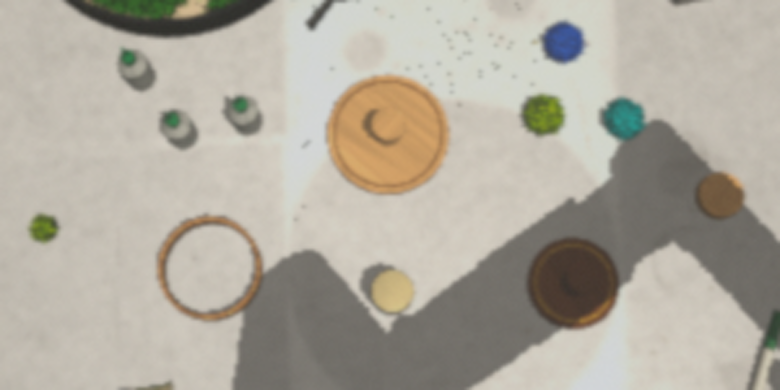

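View pics/scA.png

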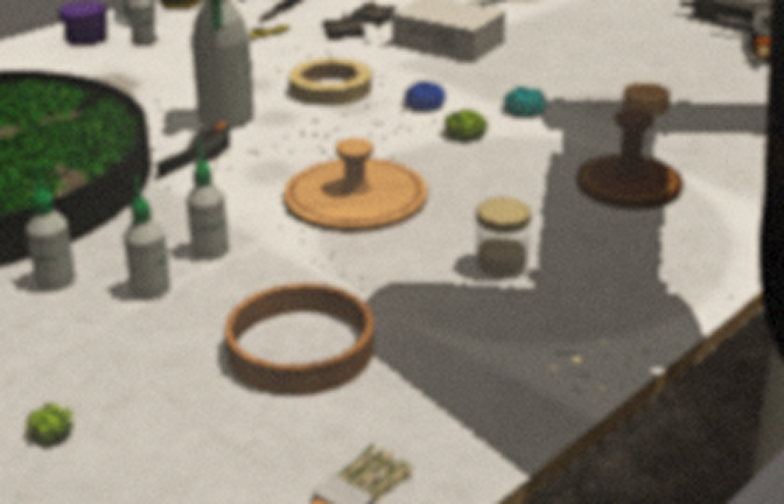

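```bash
cat >> h.py <<'E'
import pickle
from scipy.optimize import minimize
MODEL={'hoop':[(0,.061),(.028,.061)],'disc':[(0,.028),(.022,.028)],'big':[(0,.024),(.008,.028),(.018,.025),(.032,.008)],'small':[(0,.017),(.007,.0195),(.014,.017),(.024,.006)],
'pfoot':[(0,.075),(.01,.075)],'dfoot':[(0,.055),(.01,.055)],'jar':[(0,.025),(.062,.025)]}
def hull(p,m,x,y,z0=0):
    a=np.linspace(0,2*np.pi,60); pts=[]
    for z,r in m:
        for t in a: pts.append(w2px(p,[x+r*np.cos(t),y+r*np.sin(t),z0+z]))
    return cv2.convexHull(np.array(pts,np.float32))[:,0]
def fit(p,name,xy0,satmin=70,z0=0,win=40,mask=None,dbg=None):
    m=MODEL[name] if isinstance(name,str) else name; S=4
    H=hull(p,m,*xy0,z0); c=H.mean(0); w=int(max(np.ptp(H[:,0]),np.ptp(H[:,1]))/2+12)
    x0,y0=max(0,int(c[0])-w),max(0,int(c[1])-w)
    im=p['frame'][y0:y0+2*w,x0:x0+2*w]; big=cv2.resize(im,None,fx=S,fy=S,interpolation=cv2.INTER_LINEAR)
    if mask is None:
        hsv=cv2.cvtColor(big,cv2.COLOR_RGB2HSV); mk=(hsv[:,:,1]>satmin).astype(np.uint8)
    else: mk=mask(big).astype(np.uint8)
    # keep component(s), filled
    cs,_=cv2.findContours(mk,cv2.RETR_EXTERNAL,cv2.CHAIN_APPROX_NONE)
    cc=(c-[x0,y0]+.5)*S-.5
    cs=[k for k in cs if cv2.contourArea(k)>60*S]
    if not cs: return None
    k=max(cs,key=lambda k:cv2.contourArea(k)-20*S*max(0,-cv2.pointPolygonTest(k,tuple(map(float,cc)),True)))
    M=np.zeros_like(mk); cv2.drawContours(M,[k],-1,1,-1)
    def cost(v):
        h=(hull(p,m,v[0],v[1],z0)-[x0,y0]+.5)*S-.5
        r=np.zeros_like(mk); cv2.fillPoly(r,[np.round(h*16).astype(np.int32)],1,shift=4)
        return 1-(r&M).sum()/(r|M).sum()
    s=.01; b=minimize(cost,xy0,method='Nelder-Mead',options=dict(initial_simplex=[[xy0[0],xy0[1]],[xy0[0]+s,xy0[1]],[xy0[0],xy0[1]+s]],xatol=2e-4,fatol=1e-4))
    if dbg:
        h=(hull(p,m,*b.x,z0)-[x0,y0]+.5)*S-.5
        o=big[:,:,::-1].copy(); cv2.drawContours(o,[k],-1,(0,0,255),1); cv2.polylines(o,[np.round(h).astype(np.int32)],True,(255,0,0),1); cv2.imwrite('pics/'+dbg+'.png',o)
    return np.round(b.x,4),round(1-b.fun,3)
E
python3 - <<'E'
from h import *
T,S=pickle.load(open('f0.pkl','rb'))
G={'hoop':(.49,.22),'disc':(.56,-.41),'big':(.67,-.19),'small':(.538,.41),'pfoot':(.656,0),'dfoot':(.47,-.22),'jar':(.454,0)}
for n,g in G.items():
    print(n,[fit(p,n,g,70,dbg=f'f_{n}_{l}') for l,p in (('t',T),('s',S))])
import glob
ims=[cv2.resize(cv2.imread(f'pics/f_{n}_{l}.png'),(180,180)) for l in 'ts' for n in ('hoop','disc','big','small')]
ims2=[cv2.resize(cv2.imread(f'pics/f_{n}_{l}.png'),(180,180)) for l in 'ts' for n in ('pfoot','dfoot','jar','jar')]
cv2.imwrite('pics/mont.png',np.vstack([np.hstack(ims[:4]),np.hstack(ims[4:])]))
cv2.imwrite('pics/mont2.png',np.vstack([np.hstack(ims2[:4]),np.hstack(ims2[4:])]))
E
```

```text
hoop [(array([0.49, 0.21]), np.float64(0.959)), (array([0.4973, 0.2042]), np.float64(0.946))]
disc [(array([ 0.5603, -0.4057]), np.float64(0.832)), (array([ 0.5628, -0.4009]), np.float64(0.645))]
big [(array([ 0.668 , -0.1975]), np.float64(0.736)), (array([ 0.6831, -0.2115]), np.float64(0.655))]
small [(array([0.5471, 0.4099]), np.float64(0.619)), (array([0.5549, 0.4034]), np.float64(0.678))]
pfoot [(array([ 0.6501, -0.0069]), np.float64(0.959)), (array([ 0.6601, -0.0137]), np.float64(0.899))]
dfoot [(array([ 0.4611, -0.2244]), np.float64(0.867)), (array([ 0.4701, -0.2333]), np.float64(0.652))]
jar [(array([ 0.4536, -0.0058]), np.float64(0.771)), (array([ 0.5184, -0.0849]), np.float64(0.405))]
```

View pics/mont.png

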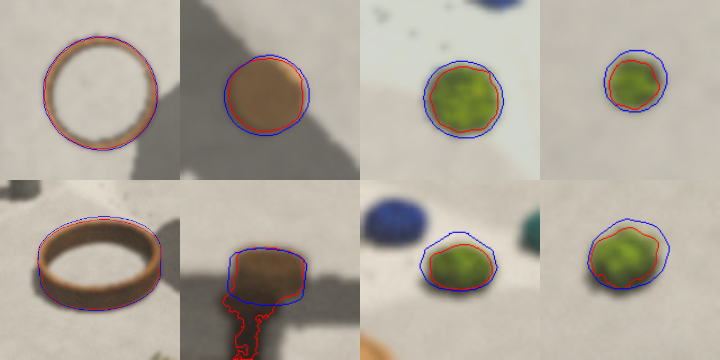

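View pics/mont2.png

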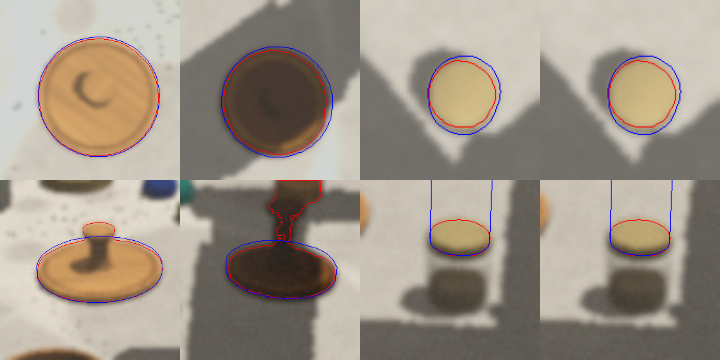

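Request:
step_arm --commands "0 0 0 0 0 0.14; 0 0 0 0 0 0.14; 0 0 0 0 0 0.1376; -40 40 0 0 0 0; -40 40 0 0 0 0; -40 40 0 0 0 0; -40 40 0 0 0 0; -40 40 0 0 0 0" --jaw 87.6

```text
t: 2.1
eef_pos: [0.475, -0.4155, 0.2519]
ee_rot: [-3.141, 0.0, -3.141]
force: [1.5, -0.8, -0.3]
width: 0.0875
```

Run:
```python
from h import *
s=get_state(); print(s['t'],s['eef_pos'],s['ee_rot'],s['q'])
p=grab_frame('top'); q=grab_frame('scene'); save(p,'t1',s=1.5); save(q,'s1',s=1.5)
G={'hoop':(.49,.21),'disc':(.56,-.405),'big':(.67,-.19),'small':(.547,.41),'pfoot':(.65,-.007)}
for n,g in G.items():print(n,fit(p,n,g,70))
```

```text
2.1 [ 0.47497682 -0.41549766  0.25186039] [-3.14127233e+00  4.43640824e-04 -3.14134476e+00] [-4.09817195e-01  2.86621974e-01 -9.11020954e-02  1.25798661e-04
 -1.19253769e+00 -1.16077774e+00]
hoop (array([0.49, 0.21]), np.float64(0.18))
disc (array([ 0.5426, -0.3919]), np.float64(0.189))
big (array([ 0.6695, -0.1971]), np.float64(0.722))
small (array([0.5456, 0.4106]), np.float64(0.619))
pfoot (array([ 0.6494, -0.0055]), np.float64(0.951))
```

View pics/t1.png

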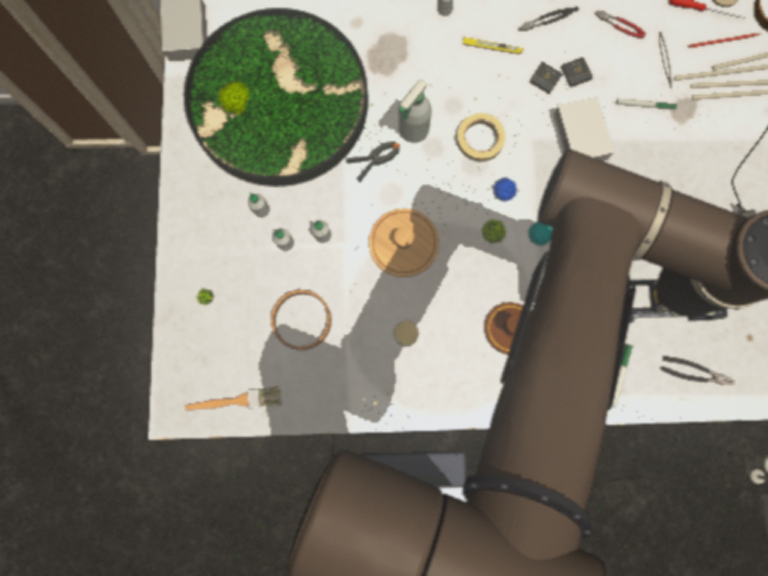

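View pics/s1.png

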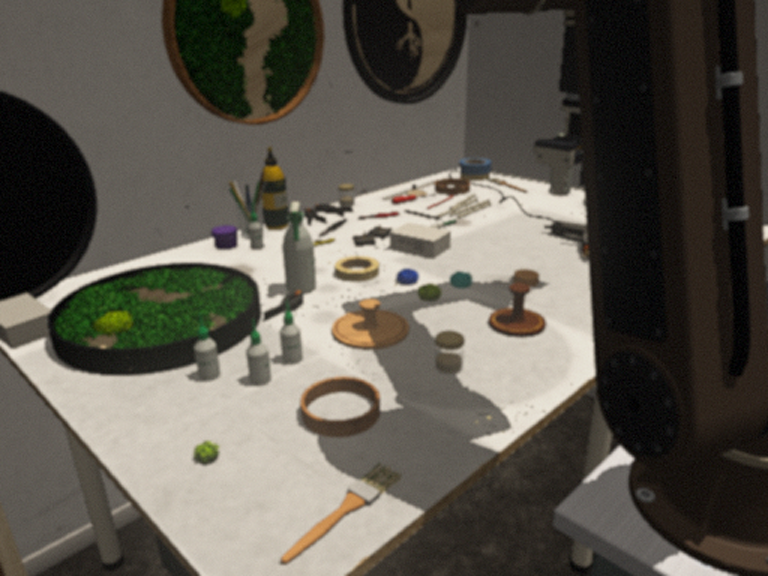

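Request:
step_arm --commands "-3 57 0 0 0 0; -3 57 0 0 0 0; -3 57 0 0 0 0; -3 57 0 0 0 0; -3 57 0 0 0 0; 0 57 0 0 0 0; 0 57 0 0 0 0; 0 57 0 0 0 0" --jaw 40

```text
t: 3.2
eef_pos: [0.4885, 0.0407, 0.252]
ee_rot: [3.141, 0.001, -3.141]
force: [1.3, -0.3, 1.4]
width: 0.0403
```

Request:
step_arm --commands "0 57 0 0 0 0; 0 57 0 0 0 0; 0 0 50 0 0 0; 0 0 50 0 0 0; 0 0 52 0 0 0; 0 0 0 0 0 0; 0 0 0 0 0 0"

```text
t: 4.08
eef_pos: [0.4898, 0.1535, 0.1013]
ee_rot: [3.141, 0.002, -3.141]
force: [0.9, 0.3, 0.4]
width: 0.0401
```

Run:
```python
from h import *
s=get_state(); print(s['t'],s['eef_pos'],s['ee_rot'],s['q'])
p=grab_frame('top'); q=grab_frame('scene'); save(p,'t2',s=1.5); save(q,'s2',(140,180,340,330),4)
e=s['eef_pos']
for d in (-.02,.02): print(w2px(q,e+[0,d,-.025]),(w2px(q,e+[0,d,-.025])-[140,180])*4)
for n,g in {'disc':(.56,-.405),'big':(.67,-.19),'dfoot':(.461,-.224),'pfoot':(.65,-.007)}.items():print(n,fit(p,n,g,70),fit(q,n,g,70))
```

```text
4.075 [0.48982976 0.15348183 0.10125892] [ 3.14114598e+00  1.58778757e-03 -3.14102885e+00] [ 6.87079691e-01  2.47861360e-01 -5.37620720e-01  9.36186079e-04
 -7.83803253e-01 -2.25797440e+00]
[250.31875662 235.45258646] [441.27502647 221.81034585]
[237.83718892 241.87033714] [391.34875568 247.48134858]
disc (array([ 0.5612, -0.4049]), np.float64(0.885)) (array([ 0.5655, -0.4067]), np.float64(0.723))
big (array([ 0.6665, -0.2004]), np.float64(0.732)) (array([ 0.6837, -0.211 ]), np.float64(0.499))
dfoot (array([ 0.4619, -0.2234]), np.float64(0.901)) (array([ 0.4721, -0.235 ]), np.float64(0.838))
pfoot (array([ 0.6498, -0.0063]), np.float64(0.958)) (array([ 0.6614, -0.0127]), np.float64(0.103))
```

View pics/t2.png

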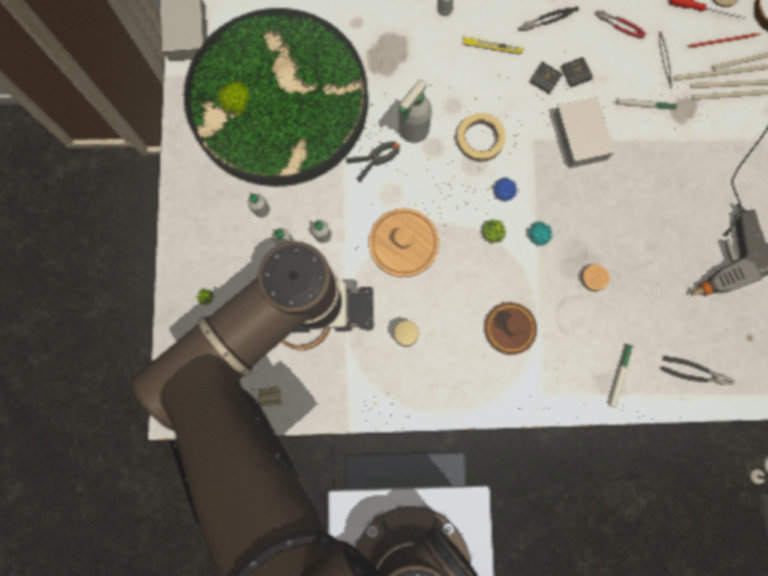

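View pics/s2.png

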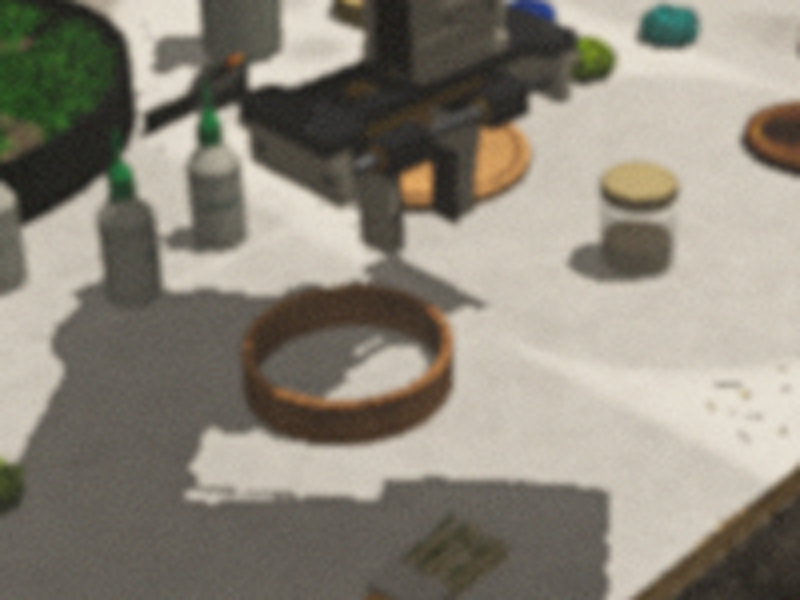

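Request:
step_arm --commands "0 0 35 0 0 0; 0 0 36 0 0 0; 0 0 0 0 0 0; 0 0 0 0 0 0"

```text
t: 4.68
eef_pos: [0.4899, 0.1539, 0.0305]
ee_rot: [3.14, 0.002, -3.141]
force: [0.0, -0.5, 0.5]
width: 0.0404
```

Request:
step_arm --commands "0 0 0 0 0 0; 0 0 0 0 0 0; 0 0 0 0 0 0; 0 0 0 0 0 0; 0 0 0 0 0 0; 0 0 0 0 0 0" --jaw 0 --grip_force 15

```text
t: 5.42
eef_pos: [0.489, 0.1533, 0.0288]
ee_rot: [3.141, 0.0, -3.141]
force: [-0.5, 0.8, 3.7]
width: 0.0113
```

Run:
```python
from h import *
s=get_state(); print(s['t'],s['eef_pos'],s['width'],s['force'])
q=grab_frame('scene'); save(q,'s3',(140,180,340,330),4)
print(fit(q,'hoop',(.495,.205)))
```

```text
5.425 [0.48895831 0.15329115 0.02876879] 0.011278434973244817 [-0.47653045  0.79870092  3.72913295]
(array([0.4941, 0.2035]), np.float64(0.464))
```

View pics/s3.png

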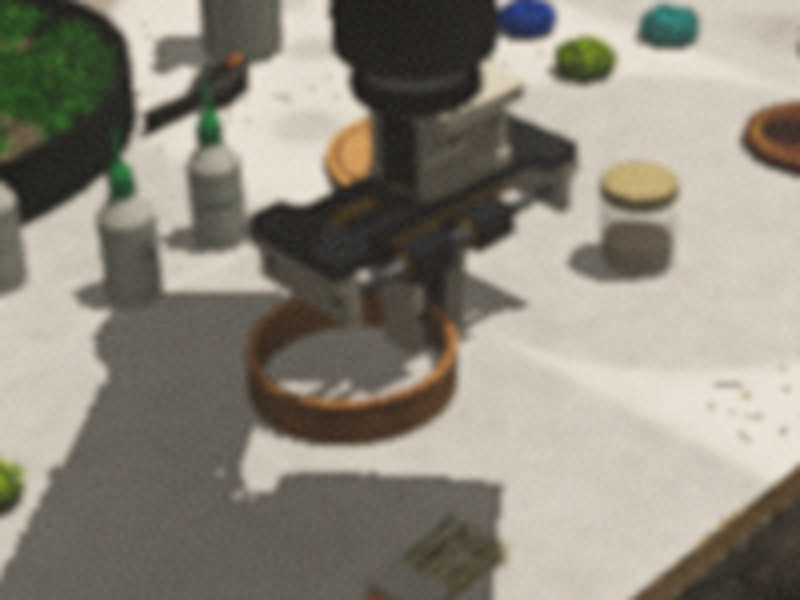

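Request:
step_arm --commands "0 0 0 0 0 0; 0 0 -30 0 0 0; 0 0 -35 0 0 0; 0 0 -35 0 0 0; 0 0 0 0 0 0; 0 0 0 0 0 0" --grip_force 25

```text
t: 6.22
eef_pos: [0.488, 0.1527, 0.1278]
ee_rot: [-3.141, -0.001, 3.141]
force: [-1.1, 0.5, -1.8]
width: 0.011
```

Run:
```python
from h import *
s=get_state(); print(s['t'],s['eef_pos'],s['ee_rot'],s['width'],s['force'],s['moment'])
p=grab_frame('top');q=grab_frame('scene'); save(q,'s4',(140,150,340,300),4)
print(fit(q,'hoop',(.495,.205),z0=s['eef_pos'][2]-.0288),fit(p,'hoop',(.49,.205),z0=s['eef_pos'][2]-.0288))
```

```text
6.225 [0.4879954  0.15272577 0.12778435] [-3.14122863e+00 -1.23376586e-03  3.14128640e+00] 0.011036811063236856 [-1.06733102  0.48782541 -1.7703154 ] [-0.05786855 -0.01245084  0.02216038]
(array([0.4919, 0.2036]), np.float64(0.535)) (array([0.458 , 0.3327]), np.float64(0.302))
```

View pics/s4.png

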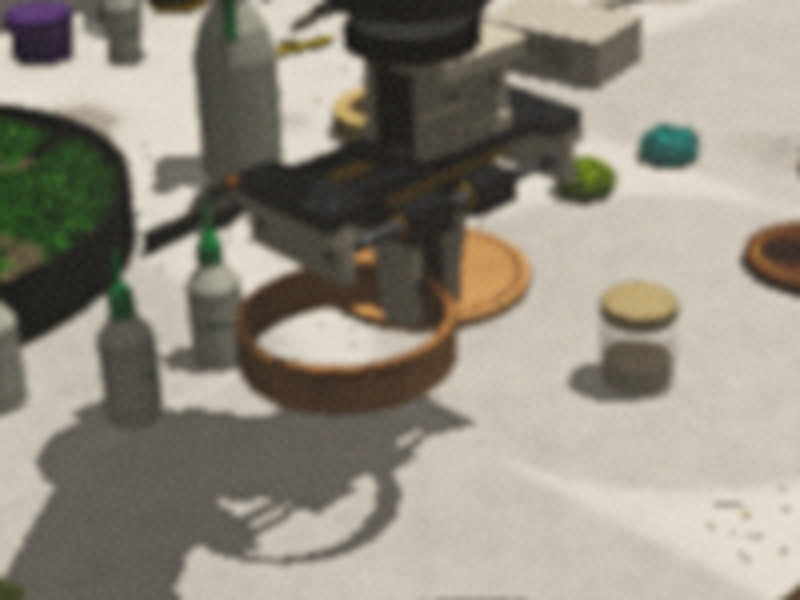

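Request:
step_arm --commands "-20 -54 0 0 0 0; -40 -54 0 0 0 0; -52 -54 0 0 0 0; -52 -54 0 0 0 0; 0 0 0 0 0 0; 0 0 0 0 0 0"

```text
t: 7.08
eef_pos: [0.6317, -0.0416, 0.1267]
ee_rot: [-3.141, -0.003, 3.14]
force: [0.2, 0.1, -0.4]
width: 0.0111
```

Run:
```python
from h import *
s=get_state(); print(s['t'],s['eef_pos'],s['ee_rot'],s['width'],s['force'],s['moment'])
p=grab_frame('top');q=grab_frame('scene'); save(q,'s5',(140,120,340,270),4);save(p,'t5',(160,80,360,230),4)
print(fit(q,'hoop',(.66,-.01),z0=s['eef_pos'][2]-.0288),fit(p,'hoop',(.65,-.007),z0=s['eef_pos'][2]-.0288))
```

```text
7.075 [ 0.63167326 -0.04164143  0.1267045 ] [-3.14120453 -0.00318059  3.14038715] 0.011091628401099106 [ 0.16159195  0.10511246 -0.36080778] [-0.04946172 -0.03896563  0.05907331]
(array([0.6421, 0.0052]), np.float64(0.45)) (array([ 0.5594, -0.002 ]), np.float64(0.582))
```

View pics/s5.png

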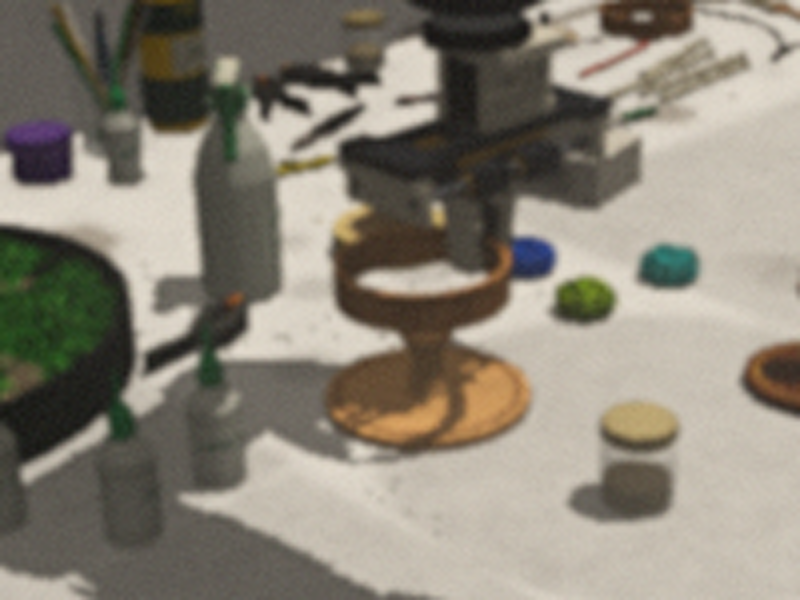

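View pics/t5.png

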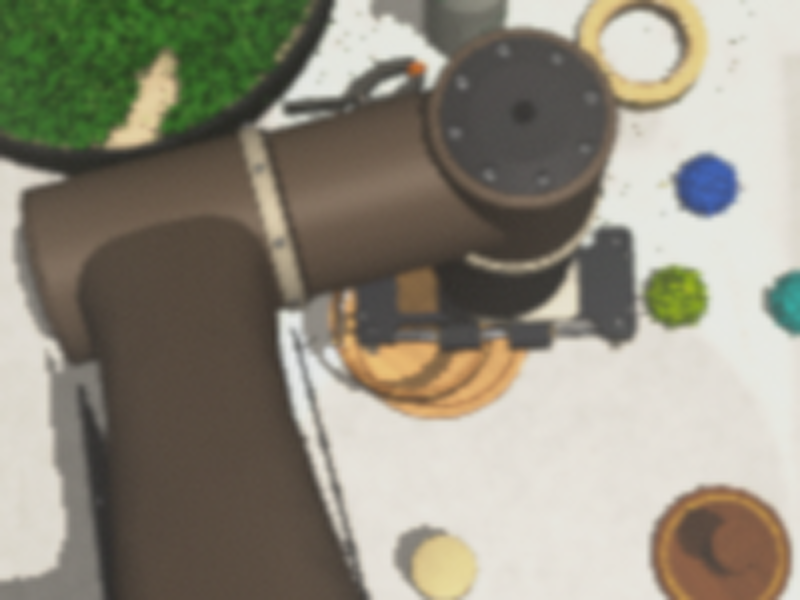

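Request:
step_arm --commands "-10 -11 0 0 0 0; -10 -10 0 0 0 0; 0 0 0 0 0 0; 0 0 0 0 0 0"

```text
t: 7.68
eef_pos: [0.6525, -0.0622, 0.1284]
ee_rot: [3.142, -0.0, 3.141]
force: [-0.2, -0.3, -0.8]
width: 0.0112
```

Run:
```python
from h import *
s=get_state(); print(s['t'],s['eef_pos'],s['ee_rot'],s['width'],s['force'],s['moment'])
q=grab_frame('scene'); save(q,'s6',(190,150,310,240),6)
# brightness-independent overlays: draw hoop rims and foot circle
im=cv2.imread('pics/s6.png')
def circ(c,r,z,col):
    a=np.linspace(0,2*np.pi,80); P=np.array([w2px(q,[c[0]+r*np.cos(t),c[1]+r*np.sin(t),z]) for t in a])
    P=((P-[190,150]+.5)*6-.5).astype(np.int32); cv2.polylines(im,[P],True,col,1)
e=s['eef_pos']; c=(e[0]+.001,e[1]+.056)
for z in(0,.028): circ(c,.061,e[2]-.0288+z,(0,0,255))
circ((.652,-.007),.075,.01,(255,0,0));circ((.652,-.007),.02,.06,(255,0,0))
cv2.imwrite('pics/s6b.png',im)
```

```text
7.675 [ 0.65254646 -0.06220663  0.12839219] [ 3.14151175e+00 -3.34851677e-04  3.14145212e+00] 0.011169072684007715 [-0.16326026 -0.27353115 -0.82624854] [-0.04539344  0.02197097  0.02473577]
```

View pics/s6b.png

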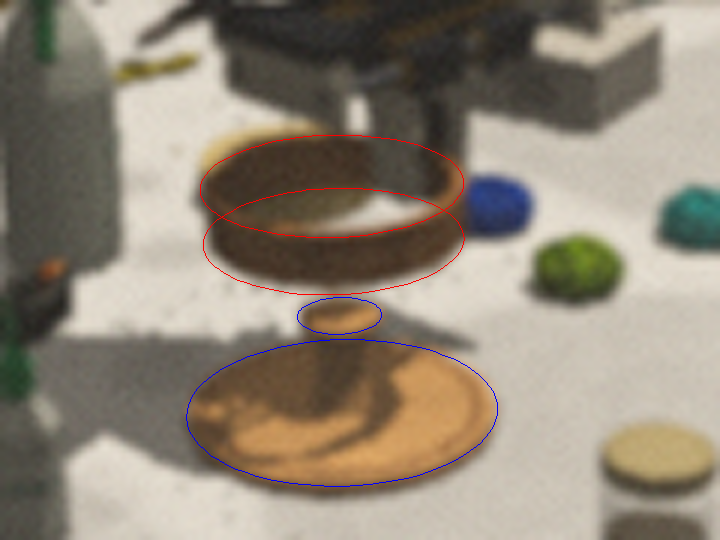

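Request:
step_arm --commands "2 0 30 0 0 0; 0 0 30 0 0 0; 0 0 24 0 0 0; 0 0 0 0 0 0; 0 0 0 0 0 0; 0 0 0 0 0 0"

```text
t: 8.48
eef_pos: [0.6515, -0.062, 0.046]
ee_rot: [3.141, 0.002, -3.141]
force: [-0.3, 0.1, -0.3]
width: 0.011
```

Request:
step_arm --commands "0 0 2 0 0 0; 0 0 1 0 0 0; 0 0 1 0 0 0; 0 0 0 0 0 0; 0 0 0 0 0 0"

```text
t: 9.1
eef_pos: [0.6507, -0.0621, 0.0405]
ee_rot: [-3.142, -0.0, -3.141]
force: [0.9, -0.8, -1.1]
width: 0.011
```

Run:
```python
from h import *
s=get_state(); print(s['t'],s['eef_pos'],s['ee_rot'],s['width'],s['force'],s['moment'])
q=grab_frame('scene'); save(q,'s7',(190,150,310,240),6)
```

```text
9.1 [ 0.65065289 -0.06213759  0.04051413] [-3.14154431e+00 -1.01722273e-04 -3.14138771e+00] 0.011009623727629484 [ 0.85441517 -0.82093229 -1.05120421] [-0.07297176  0.00617013 -0.01590091]
```

View pics/s7.png

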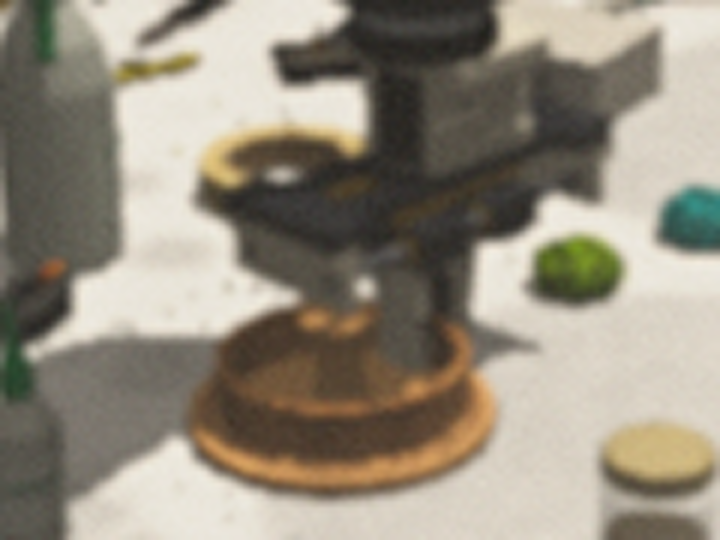

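Request:
step_arm --commands "0 0 1 0 0 0; 0 0 1 0 0 0; 0 0 0 0 0 0; 0 0 0 0 0 0"

```text
t: 9.65
eef_pos: [0.6508, -0.0622, 0.0389]
ee_rot: [-3.142, 0.0, -3.141]
force: [-1.0, 0.3, 4.1]
width: 0.0111
```

Request:
step_arm --commands "0 0 0 0 0 0; 0 0 0 0 0 0; 0 0 0 0 0 0" --jaw 19

```text
t: 10.02
eef_pos: [0.6506, -0.0621, 0.0383]
ee_rot: [3.142, -0.0, -3.141]
force: [-0.7, 0.3, 0.3]
width: 0.0189
```

Request:
step_arm --commands "0 0 -10 0 0 0; 0 0 -30 0 0 0; 0 0 -40 0 0 0; 0 0 -40 0 0 0; 0 0 0 0 0 0"

```text
t: 10.65
eef_pos: [0.6529, -0.062, 0.1635]
ee_rot: [3.141, 0.008, -3.141]
force: [0.1, -0.6, -0.5]
width: 0.0188
```

Request:
step_arm --commands "15 -45 0 0 0 0; 15 -45 0 0 0 0; 15 -45 0 0 0 0; 15 -45 0 0 0 0; 15 -45 0 0 0 0; 15 -45 0 0 0 0; 0 -45 0 0 0 0; 0 -28 0 0 0 0" --jaw 75

```text
t: 11.65
eef_pos: [0.56, -0.4071, 0.1583]
ee_rot: [3.141, -0.0, 3.14]
force: [0.2, 0.1, 0.2]
width: 0.075
```

Run:
```python
from h import *
s=get_state(); print(s['t'],s['eef_pos'],s['ee_rot'])
p=grab_frame('top');q=grab_frame('scene'); save(q,'s8',(190,150,310,240),6);save(p,'t8',(215,110,315,210),6)
```

```text
11.65 [ 0.55996485 -0.40707332  0.15832294] [ 3.14143177e+00 -3.85477297e-04  3.14038874e+00]
```

View pics/t8.png

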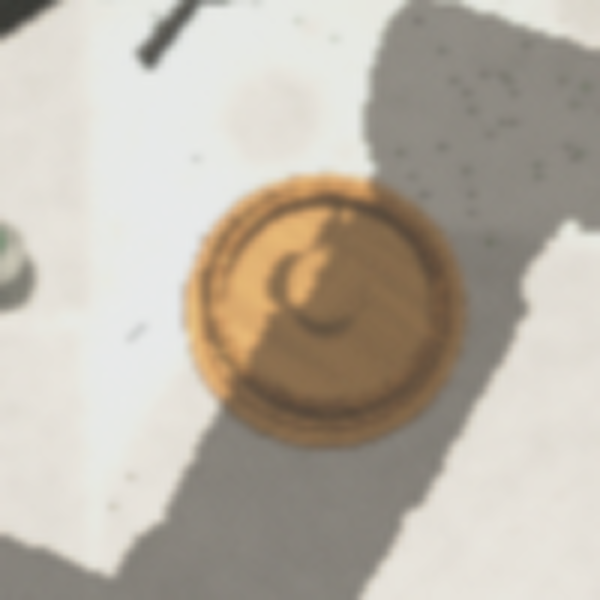

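View pics/s8.png

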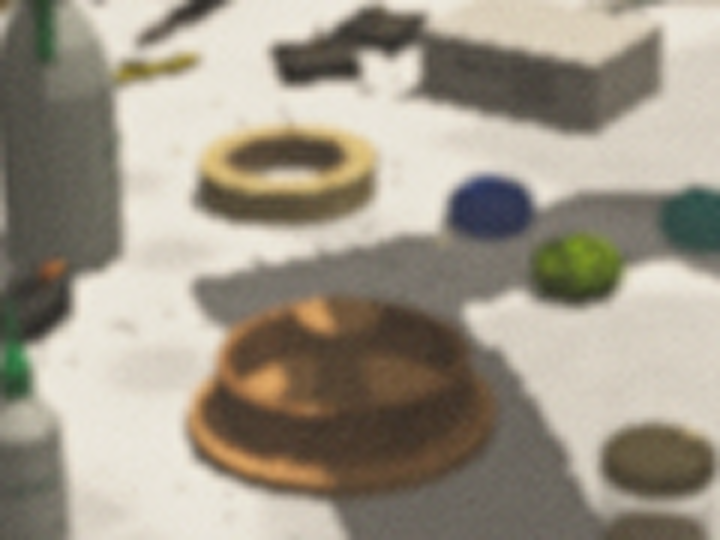

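```bash
cat >> h.py <<'E'
def ov(p,n,crop,s,circs):
    im=cv2.resize(p['frame'][crop[1]:crop[3],crop[0]:crop[2],::-1],None,fx=s,fy=s,interpolation=cv2.INTER_CUBIC)
    for c,r,z,col in circs:
        a=np.linspace(0,2*np.pi,80); P=np.array([w2px(p,[c[0]+r*np.cos(t),c[1]+r*np.sin(t),z]) for t in a])
        P=np.round((P-[crop[0],crop[1]]+.5)*s-.5).astype(np.int32); cv2.polylines(im,[P],True,col,1)
    cv2.imwrite('pics/'+n+'.png',im)
E
python3 - <<'E'
from h import *
p=grab_frame('top')
print(fit(p,'pfoot',(.65,-.006),60))
for c in [(.650,-.006)]:
  ov(p,'ov1',(215,110,315,210),6,[(c,.075,.01,(255,0,0)),(c,.061,.038,(255,0,255)),(c,.051,.038,(255,0,255)),(c,.02,.06,(0,255,0))])
# nadir
print(w2px(p,[.65,-.006,0]),w2px(p,[.65,-.006,.06]))
E
```

```text
(array([ 0.6495, -0.0068]), np.float64(0.969))
[268.62317052 161.42238182] [268.85970127 156.92164826]
```

View pics/ov1.png

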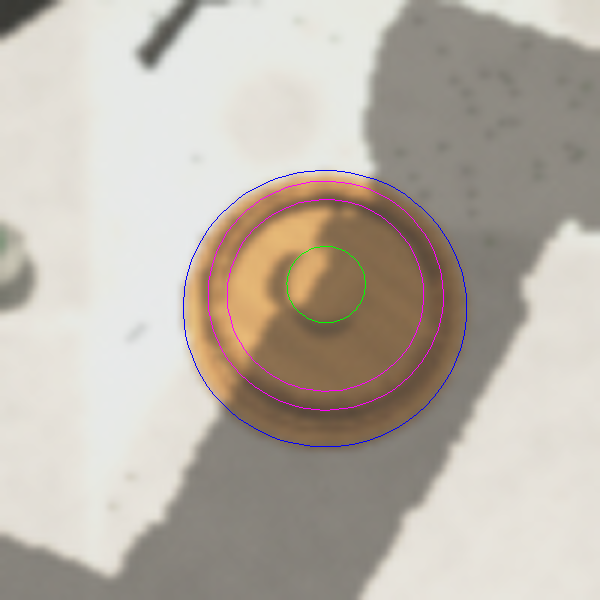

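Request:
step_arm --commands "-0.5 2 40 0 0 0; 0 0 40 0 0 0; 0 0 40 0 0 0; 0 0 8 0 0 0; 0 0 0 0 0 0; 0 0 0 0 0 0"

```text
t: 12.55
eef_pos: [0.5625, -0.4034, 0.0326]
ee_rot: [-3.14, 0.003, -3.141]
force: [0.0, 1.3, 1.2]
width: 0.075
```

Request:
step_arm --commands "0 0 0 0 0 0; 0 0 0 0 0 0; 0 0 0 0 0 0; 0 0 0 0 0 0; 0 0 0 0 0 0" --jaw 45 --grip_force 15

```text
t: 13.18
eef_pos: [0.5615, -0.4033, 0.0313]
ee_rot: [-3.141, 0.001, -3.141]
force: [-0.9, 1.7, 5.6]
width: 0.0554
```

Request:
step_arm --commands "0 0 0 0 0 0; 0 0 -30 0 0 0; 0 0 -35 0 0 0; 0 0 -35 0 0 0; 0 0 0 0 0 0" --grip_force 20

```text
t: 13.8
eef_pos: [0.5628, -0.404, 0.1339]
ee_rot: [-3.139, 0.005, -3.141]
force: [0.3, 0.3, -0.8]
width: 0.0554
```

Request:
step_arm --commands "-10 44 0 0 0 0; -10 44 0 0 0 0; -10 44 0 0 0 0; -10 44 0 0 0 0; -10 44 0 0 0 0; -10 44 0 0 0 0; -10 44 0 0 0 0; -10 44 0 0 0 0"

```text
t: 14.8
eef_pos: [0.6408, -0.0497, 0.1295]
ee_rot: [-3.142, -0.001, 3.142]
force: [0.8, -1.1, -0.3]
width: 0.0554
```

Request:
step_arm --commands "-9 44 0 0 0 0; 0 0 0 0 0 0; 0 0 0 0 0 0; 0 0 0 0 0 0"

```text
t: 15.3
eef_pos: [0.6497, -0.008, 0.1301]
ee_rot: [-3.141, -0.001, 3.141]
force: [0.1, 0.1, -1.2]
width: 0.0552
```

Run:
```python
from h import *
s=get_state(); print(s['t'],s['eef_pos'],s['ee_rot'],s['width'],s['force'])
q=grab_frame('scene')
e=s['eef_pos']; c=(.650,-.006); z=e[2]-.0313
ov(q,'s9',(190,130,310,220),6,[(e,.028,z,(0,0,255)),(e,.028,z+.022,(0,0,255)),(c,.075,.01,(255,0,0)),(c,.02,.06,(0,255,0))])
```

```text
15.3 [ 0.64970043 -0.00800697  0.13010298] [-3.14146036e+00 -8.33754839e-04  3.14073754e+00] 0.0552284718881929 [ 0.12951177  0.09359232 -1.17446095]
```

View pics/s9.png

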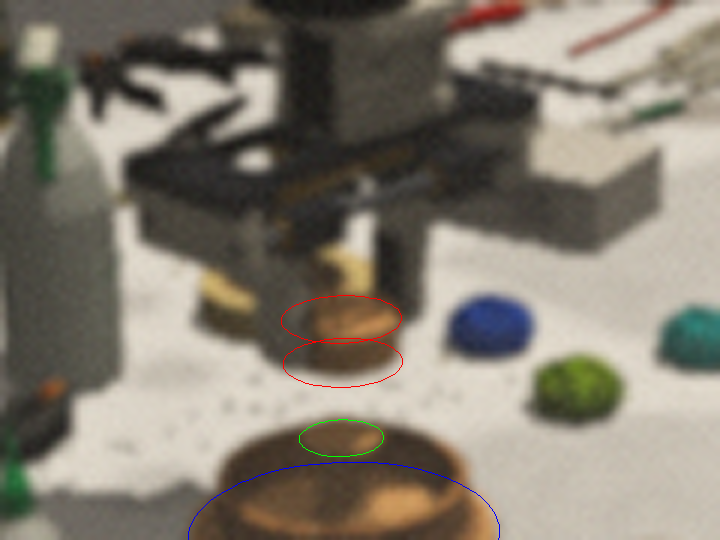

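Run:
```python
from h import *
q=grab_frame('scene'); T,S=pickle.load(open('f0.pkl','rb'))
c=(.650,-.006)
ov(S,'o1',(205,185,285,235),9,[(c,.075,.01,(255,0,0)),(c,.02,.06,(0,255,0)),(c,.075,.0,(255,0,0))])
ov(q,'o2',(205,185,285,235),9,[(c,.075,.01,(255,0,0)),(c,.02,.06,(0,255,0)),(c,.061,.038,(255,0,255)),(c,.051,.038,(255,0,255))])
# fit foot with bottom-only weighting: mask of saturated, fit to foot+seat+post model
def cost(img,c,prof):
    pass
a=cv2.imread('pics/o1.png');b=cv2.imread('pics/o2.png'); cv2.imwrite('pics/o12.png',np.vstack([a,b])[:600*2])
print(a.shape)
```

```text
(450, 720, 3)
```

View pics/o1.png

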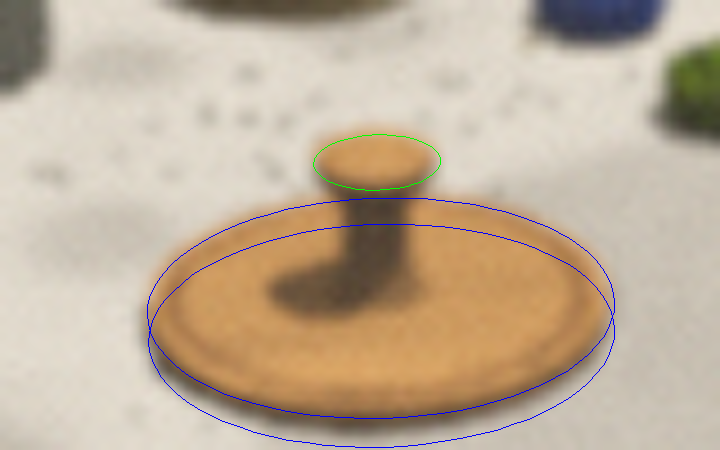

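View pics/o2.png

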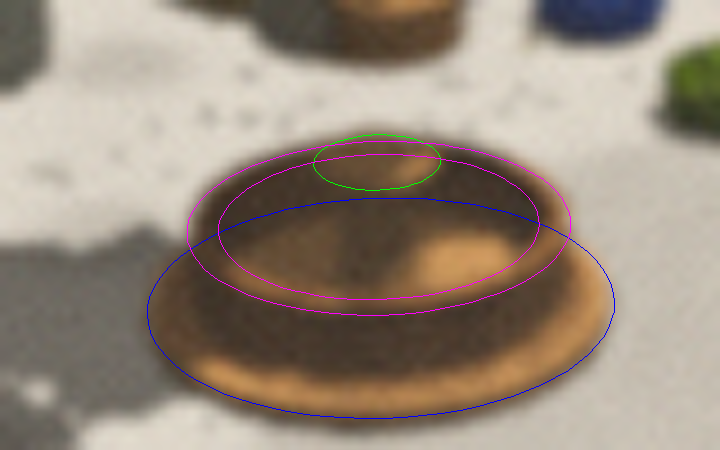

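Request:
step_arm --commands "10 -50 0 0 0 0; 10 -50 0 0 0 0; 10 -50 0 0 0 0; 10 -50 0 0 0 0; 10 -50 0 0 0 0; 10 -50 0 0 0 0; 10 -50 0 0 0 0; 10 -50 0 0 0 0"

```text
t: 16.4
eef_pos: [0.5692, -0.4094, 0.1307]
ee_rot: [-3.141, 0.0, 3.141]
force: [1.1, -0.2, -1.4]
width: 0.0554
```

Request:
step_arm --commands "10 -50 0 0 0 0; 10 -50 0 0 0 0; 0 0 0 0 0 0; 0 0 0 0 0 0"

```text
t: 16.9
eef_pos: [0.5494, -0.5076, 0.1302]
ee_rot: [3.141, -0.0, 3.14]
force: [0.9, 0.5, -1.3]
width: 0.0555
```

Run:
```python
from h import *
s=get_state(); print(s['t'],s['eef_pos'],s['ee_rot'],s['width'],s['force'])
p=grab_frame('top'); c=(.650,-.006)
save(p,'t10',(225,115,315,205),7)
ov(p,'o3',(225,115,315,205),7,[(c,.075,.01,(255,0,0)),(c,.061,.038,(255,0,255)),(c,.051,.038,(255,0,255)),(c,.02,.06,(0,255,0))])
```

```text
16.9 [ 0.5493797  -0.50762887  0.13016282] [ 3.14112332e+00 -3.89520155e-04  3.14006614e+00] 0.055488564839745576 [ 0.88242241  0.49372761 -1.32580302]
```

View pics/t10.png

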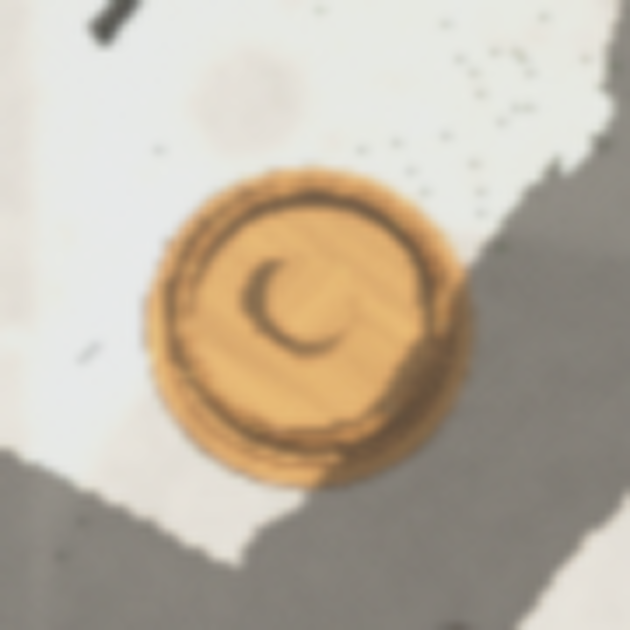

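View pics/o3.png

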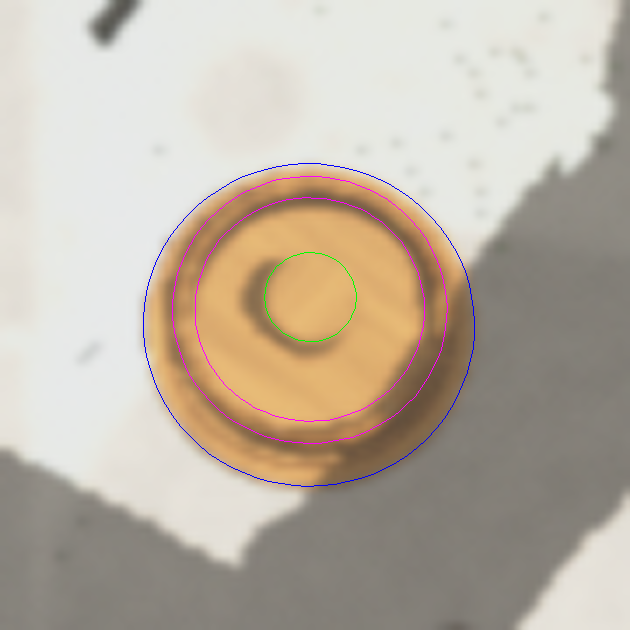

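Request:
step_arm --commands "-10 50 0 0 0 0; -10 50 0 0 0 0; -10 50 0 0 0 0; -10 50 0 0 0 0; -10 50 0 0 0 0; -10 50 0 0 0 0; -10 50 0 0 0 0; -10 50 0 0 0 0"

```text
t: 17.95
eef_pos: [0.6302, -0.1041, 0.1312]
ee_rot: [3.141, 0.001, -3.139]
force: [0.3, 0.2, -0.4]
width: 0.0558
```

Request:
step_arm --commands "-10 50 0 0 0 0; -10 50 0 0 0 0; 0 0 0 0 0 0; 0 0 0 0 0 0; 0 0 0 0 0 0"

```text
t: 18.58
eef_pos: [0.6497, -0.0076, 0.1307]
ee_rot: [3.142, -0.0, 3.141]
force: [-0.8, 0.4, 0.1]
width: 0.0553
```

Request:
step_arm --commands "-0.5 1.5 15 0 0 0; 0 0 15 0 0 0; 0 0 6 0 0 0; 0 0 0 0 0 0; 0 0 0 0 0 0"

```text
t: 19.2
eef_pos: [0.651, -0.0056, 0.0948]
ee_rot: [-3.142, 0.0, -3.141]
force: [-0.3, -0.2, 0.2]
width: 0.0554
```

Run:
```python
from h import *
s=get_state(); print(s['t'],s['eef_pos'],s['ee_rot'],s['width'],s['force'])
q=grab_frame('scene')
save(q,'s11',(205,165,285,225),9)
```

```text
19.2 [ 0.65095829 -0.00564434  0.09478379] [-3.14156655e+00  4.22789065e-04 -3.14136793e+00] 0.055444817428900915 [-0.32389866 -0.2169682   0.17652279]
```

View pics/s11.png

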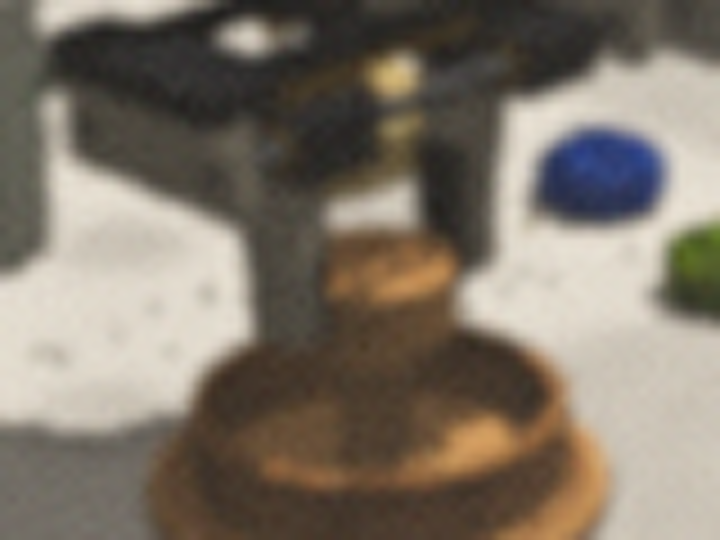

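Run:
```python
from h import *
q=grab_frame('scene')
ov(q,'s12',(205,165,285,225),9,[((.651,-.0056),.028,.0635,(0,0,255)),((.651,-.0056),.028,.0855,(0,0,255)),((.65,-.006),.02,.06,(0,255,0)),((.65,-.006),.013,.03,(0,255,0))])
K,Rm,t=cam(q); print(Rm)
```

```text
[[-0.70383664 -0.71015797 -0.01701892]
 [-0.28490205  0.30415077 -0.90902317]
 [ 0.65072637 -0.63495509 -0.41639792]]
```

View pics/s12.png

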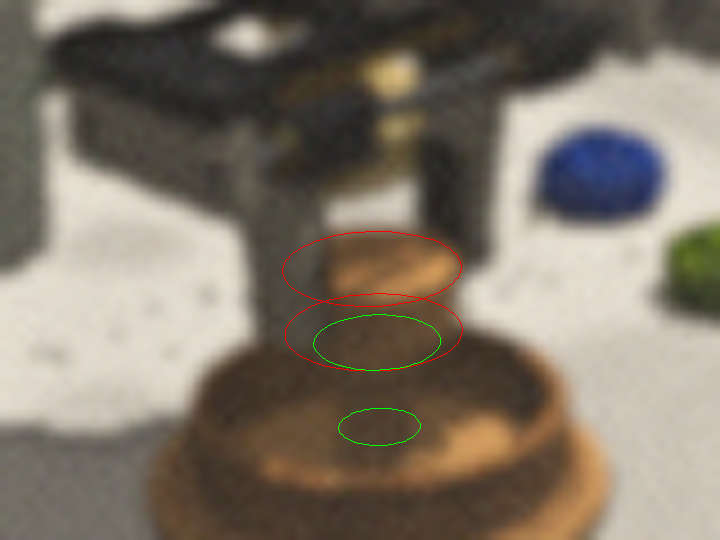

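Request:
step_arm --commands "1 0 1.5 0 0 0; 0 0 1 0 0 0; 0 0 0 0 0 0; 0 0 0 0 0 0; 0 0 0 0 0 0"

```text
t: 19.92
eef_pos: [0.6497, -0.0056, 0.0921]
ee_rot: [-3.142, 0.0, -3.141]
force: [0.9, 0.5, -0.8]
width: 0.0559
```

Request:
step_arm --commands "0 0 1 0 0 0; 0 0 0 0 0 0; 0 0 0 0 0 0; 0 0 0 0 0 0"

```text
t: 20.42
eef_pos: [0.6497, -0.0056, 0.0913]
ee_rot: [3.142, 0.0, -3.141]
force: [-1.1, -0.0, 2.6]
width: 0.0556
```

Contact (about 3 N). Release and rise straight up.

Request:
step_arm --commands "0 0 0 0 0 0; 0 0 0 0 0 0; 0 0 0 0 0 0; 0 0 0 0 0 0" --jaw 70

```text
t: 20.92
eef_pos: [0.6496, -0.0056, 0.0909]
ee_rot: [-3.142, -0.0, -3.141]
force: [0.2, 0.4, -0.2]
width: 0.0701
```

Request:
step_arm --commands "0 0 -20 0 0 0; 0 0 -40 0 0 0; 0 0 -40 0 0 0; 0 0 0 0 0 0; 0 -50 0 0 0 0; 0 -50 0 0 0 0; 0 -50 0 0 0 0; 0 -40 0 0 0 0"

```text
t: 21.92
eef_pos: [0.6491, -0.1974, 0.1902]
ee_rot: [3.141, -0.001, 3.141]
force: [0.0, 0.6, -0.0]
width: 0.0697
```

Run:
```python
from h import *
s=get_state(); print(s['t'],s['eef_pos'],s['ee_rot'],s['width'],s['force'])
p=grab_frame('top'); q=grab_frame('scene')
c=(.65,-.006)
C=[(c,.075,.01,(255,0,0)),(c,.028,.082,(0,0,255))]
ov(q,'s13',(195,145,325,230),6,C); ov(p,'t13',(225,115,345,205),6,C)
print(fit(p,'disc',c,z0=.06))
```

```text
21.925 [ 0.64911113 -0.19742167  0.19017571] [ 3.14141875e+00 -1.03568628e-03  3.14111298e+00] 0.06971399962598063 [ 0.01318142  0.60054091 -0.0471922 ]
(array([ 0.6472, -0.0301]), np.float64(0.275))
```

View pics/s13.png

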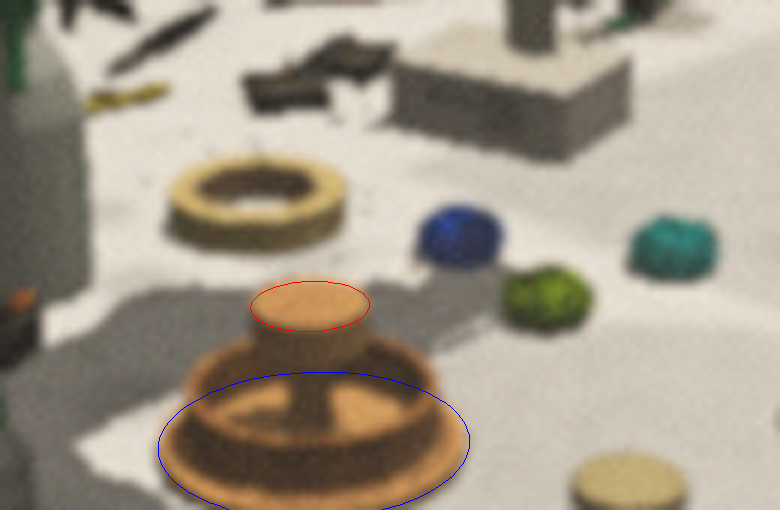

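View pics/t13.png

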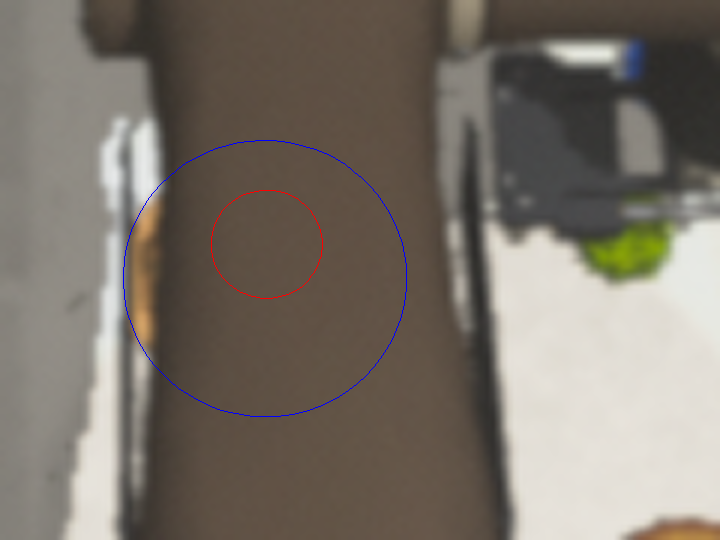

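Request:
step_arm --commands "0 0 0 0 0 0.157; 0 0 0 0 0 0.157; 0 0 0 0 0 0.157; 0 0 0 0 0 0.157; 0 0 0 0 0 0.157; -7 6.5 20 0 0 0; -7 6 20 0 0 0; 0 0 0 0 0 0" --jaw 64

```text
t: 23.02
eef_pos: [0.6674, -0.1963, 0.1472]
ee_rot: [-3.138, -0.004, 2.358]
force: [-0.5, 0.3, 0.4]
width: 0.0639
```

Run:
```python
from h import *
s=get_state(); print(s['t'],s['eef_pos'],s['ee_rot'],s['q'])
q=grab_frame('scene')
save(q,'s14',(230,140,340,220),7)
e=s['eef_pos'];
a=R.from_euler('xyz',s['ee_rot']).as_matrix(); print(a[:,1])
```

```text
23.025 [ 0.66743671 -0.19632162  0.14721603] [-3.13812847 -0.00431852  2.35805704] [-7.06093979e-03  4.68019701e-01 -6.44396042e-02 -6.42050944e-04
 -1.04384548e+00 -2.34693911e+00]
[ 0.7057737   0.70842888 -0.00346415]
```

View pics/s14.png

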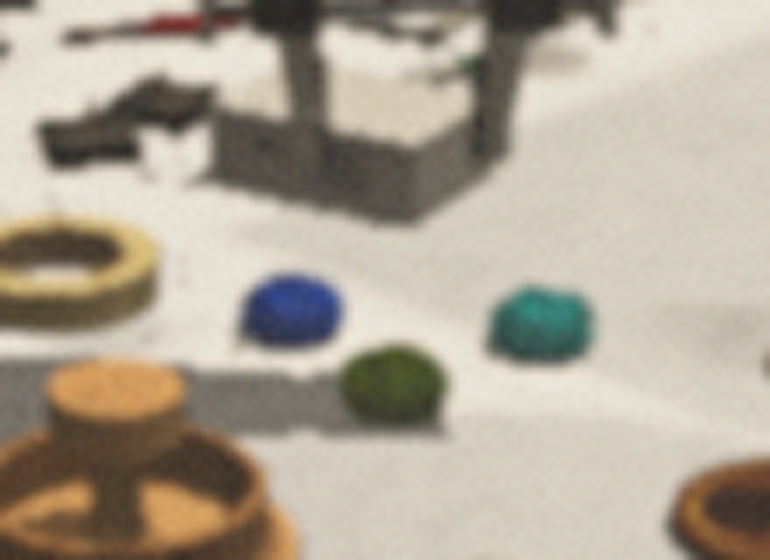

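Request:
step_arm --commands "-2 -1 35 0 0 0; 0 0 40 0 0 0; 0 0 30 0 0 0; 0 0 8 0 0 0; 0 0 4 0 0 0; 0 0 0 0 0 0; 0 0 0 0 0 0"

```text
t: 23.95
eef_pos: [0.6699, -0.1988, 0.0355]
ee_rot: [3.14, 0.002, 2.357]
force: [0.4, 0.7, -0.4]
width: 0.0641
```

Run:
```python
from h import *
s=get_state(); print(s['t'],s['eef_pos'],s['ee_rot'],s['force'])
q=grab_frame('scene')
save(q,'s15',(230,140,340,220),7)
```

```text
23.95 [ 0.66985658 -0.19884855  0.0354595 ] [3.14029001e+00 1.53277851e-03 2.35698492e+00] [ 0.40421484  0.67370391 -0.4385515 ]
```

View pics/s15.png

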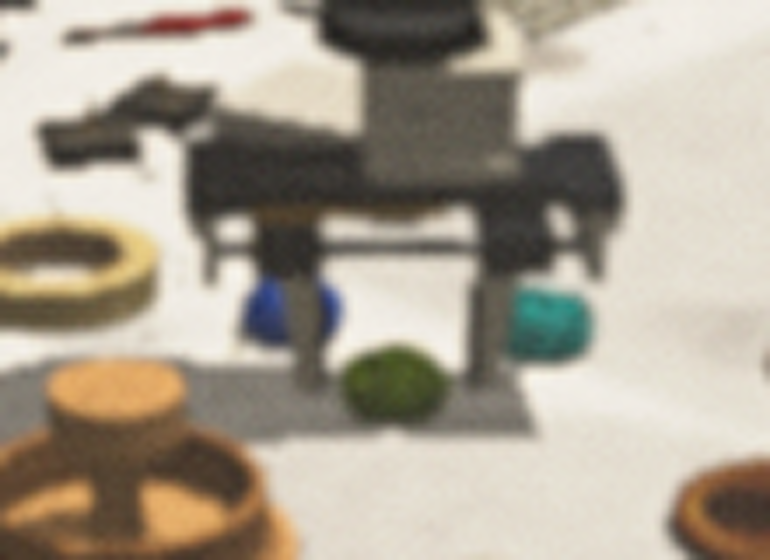

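Request:
step_arm --commands "0 0 3 0 0 0; 0 0 3 0 0 0; 0 0 0 0 0 0; 0 0 0 0 0 0"

```text
t: 24.5
eef_pos: [0.6691, -0.1988, 0.028]
ee_rot: [-3.141, -0.0, 2.357]
force: [0.4, 1.0, -0.9]
width: 0.0643
```

Request:
step_arm --commands "0 0 0 0 0 0; 0 0 0 0 0 0; 0 0 0 0 0 0; 0 0 0 0 0 0; 0 0 0 0 0 0" --jaw 36 --grip_force 12

```text
t: 25.12
eef_pos: [0.6692, -0.1988, 0.0281]
ee_rot: [3.142, 0.0, 2.357]
force: [0.1, -0.0, -0.0]
width: 0.0462
```

Request:
step_arm --commands "0 0 -10 0 0 0; 0 0 -30 0 0 0; 0 0 -40 0 0 0; 0 0 -40 0 0 0; 0 0 0 0 0 0; 0 0 0 0 0 0"

```text
t: 25.88
eef_pos: [0.6689, -0.1987, 0.1484]
ee_rot: [3.141, 0.0, 2.357]
force: [-0.1, -0.1, -0.7]
width: 0.0464
```

Run:
```python
from h import *
s=get_state(); print(s['t'],s['eef_pos'],s['ee_rot'],s['width'],s['force'])
q=grab_frame('scene')
e=s['eef_pos']; z=e[2]-.0281
ov(q,'s16',(230,100,340,180),7,[(e,.024,z,(0,0,255)),(e,.028,z+.008,(0,0,255)),(e,.001,z+.032,(0,0,255))])
```

```text
25.875 [ 0.66887432 -0.19868306  0.14843507] [3.14103868e+00 7.41596036e-05 2.35650129e+00] 0.04640422215376004 [-0.13148531 -0.14720087 -0.74664645]
```

View pics/s16.png

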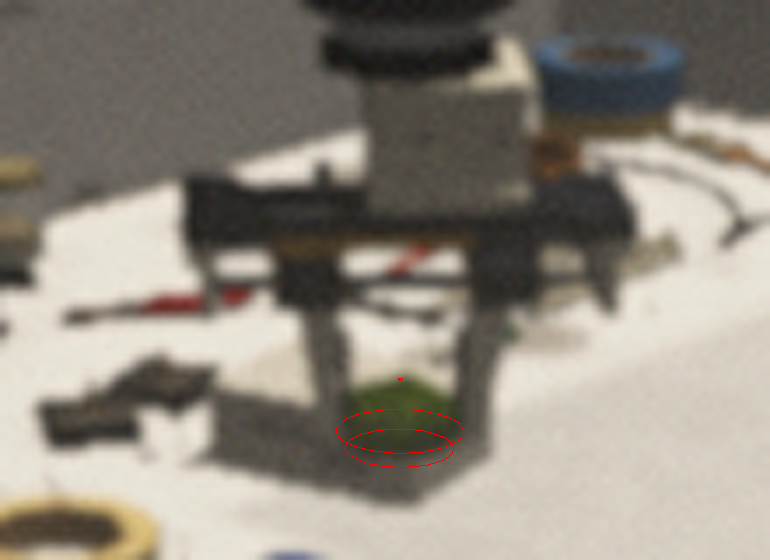

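Request:
step_arm --commands "0 0 0 0 0 -0.157; 0 0 0 0 0 -0.157; 0 0 0 0 0 -0.157; 0 0 0 0 0 -0.157; 0 0 0 0 0 -0.157; 0 0 0 0 0 0; 5 45 0 0 0 0; 5 50 0 0 0 0"

```text
t: 26.92
eef_pos: [0.6585, -0.1035, 0.1471]
ee_rot: [-3.141, -0.001, 3.136]
force: [0.7, 0.3, -0.5]
width: 0.0463
```

Request:
step_arm --commands "5 50 0 0 0 0; 4 45 0 0 0 0; 0 0 10 0 0 0; 0 0 0 0 0 0; 0 0 0 0 0 0"

```text
t: 27.55
eef_pos: [0.65, -0.0098, 0.1377]
ee_rot: [-3.141, -0.001, 3.14]
force: [-0.5, -0.4, 0.5]
width: 0.046
```

Run:
```python
from h import *
s=get_state(); print(s['t'],s['eef_pos'],s['ee_rot'],s['width'],s['force'])
q=grab_frame('scene')
e=s['eef_pos']; z=e[2]-.0281
ov(q,'s17',(195,125,305,205),7,[(e,.024,z,(0,0,255)),(e,.028,z+.008,(0,0,255)),(e,.001,z+.032,(0,0,255)),((.65,-.006),.028,.082,(255,0,0))])
```

```text
27.55 [ 0.65000499 -0.00982389  0.13773657] [-3.14119734e+00 -7.85561202e-04  3.13954586e+00] 0.0460371278402558 [-0.47619456 -0.43729801  0.48962774]
```

View pics/s17.png

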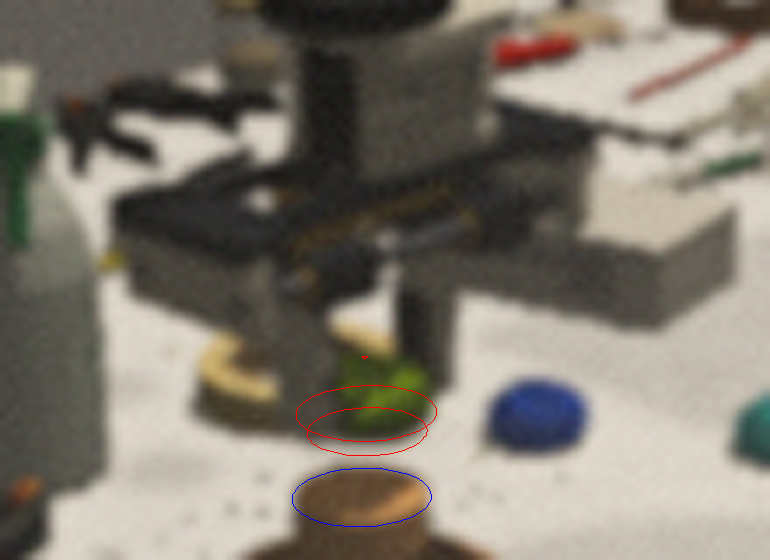

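Request:
step_arm --commands "0 3.8 12 0 0 0; 0 0 10 0 0 0; 0 0 2 0 0 0; 0 0 0 0 0 0; 0 0 0 0 0 0"

```text
t: 28.22
eef_pos: [0.6503, -0.005, 0.1143]
ee_rot: [3.142, 0.0, -3.141]
force: [-0.1, 0.7, 0.2]
width: 0.0463
```

Run:
```python
from h import *
s=get_state(); print(s['t'],s['eef_pos'],s['ee_rot'],s['width'],s['force'])
q=grab_frame('scene'); save(q,'s18',(195,145,305,225),7)
```

```text
28.225 [ 0.65031685 -0.00495259  0.11434761] [ 3.14155455e+00  4.72834007e-04 -3.14133662e+00] 0.046322162817287696 [-0.05933413  0.71353126  0.16290697]
```

View pics/s18.png

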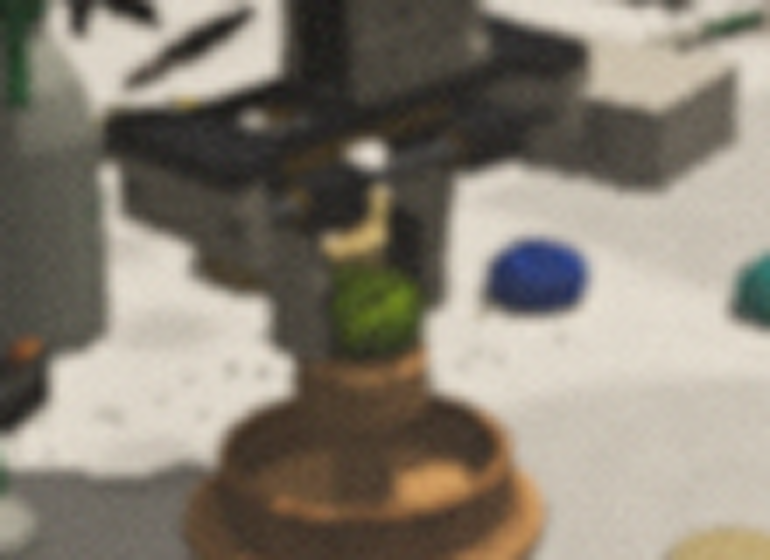

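Request:
step_arm --commands "-2 -0.8 1 0 0 0; 0 0 1 0 0 0; 0 0 1 0 0 0; 0 0 0 0 0 0; 0 0 0 0 0 0"

```text
t: 28.9
eef_pos: [0.652, -0.0058, 0.111]
ee_rot: [-3.142, -0.0, -3.141]
force: [-0.4, 0.6, -0.3]
width: 0.0461
```

Request:
step_arm --commands "0 0 1 0 0 0; 0 0 0 0 0 0; 0 0 0 0 0 0; 0 0 0 0 0 0"

```text
t: 29.4
eef_pos: [0.6522, -0.0058, 0.1101]
ee_rot: [3.142, 0.0, -3.141]
force: [0.7, -0.1, 0.1]
width: 0.0463
```

Request:
step_arm --commands "0 0 0.7 0 0 0; 0 0 0 0 0 0; 0 0 0 0 0 0"

```text
t: 29.78
eef_pos: [0.6522, -0.0058, 0.11]
ee_rot: [-3.142, 0.001, -3.141]
force: [-1.6, 1.2, 5.0]
width: 0.0463
```

Request:
step_arm --commands "0 0 0 0 0 0; 0 0 0 0 0 0; 0 0 0 0 0 0; 0 0 0 0 0 0" --jaw 64

```text
t: 30.28
eef_pos: [0.652, -0.0058, 0.1092]
ee_rot: [-3.141, -0.0, -3.141]
force: [0.5, 0.7, -0.8]
width: 0.0638
```

Request:
step_arm --commands "0 0 -20 0 0 0; 0 0 -40 0 0 0; 0 0 -40 0 0 0; 30 50 0 0 0 0; 30 50 0 0 0 0; 30 50 0 0 0 0; 20 50 0 0 0 0; 0 0 0 0 0 0"

```text
t: 31.28
eef_pos: [0.5409, 0.1972, 0.2097]
ee_rot: [3.141, 0.001, -3.137]
force: [-0.1, 0.2, -0.6]
width: 0.0637
```

Run:
```python
from h import *
s=get_state(); print(s['t'],s['eef_pos'],s['ee_rot'],s['width'],s['force'],s['q'])
p=grab_frame('top'); q=grab_frame('scene')
c=(.65,-.006)
save(p,'t19a',s=1.5)
C=[(c,.028,.082,(0,0,255))]
ov(q,'s19',(205,150,305,230),7,C); ov(p,'t19',(225,110,315,200),7,C)
```

```text
31.275 [0.54090092 0.19719267 0.20971063] [ 3.14087017e+00  6.02272309e-04 -3.13714390e+00] 0.06369272939966365 [-0.12340582  0.23328639 -0.59986731] [ 6.89110848e-01  2.27403993e-01 -2.72262539e-01 -2.03780384e-04
 -1.07020636e+00 -2.25536048e+00]
```

View pics/s19.png

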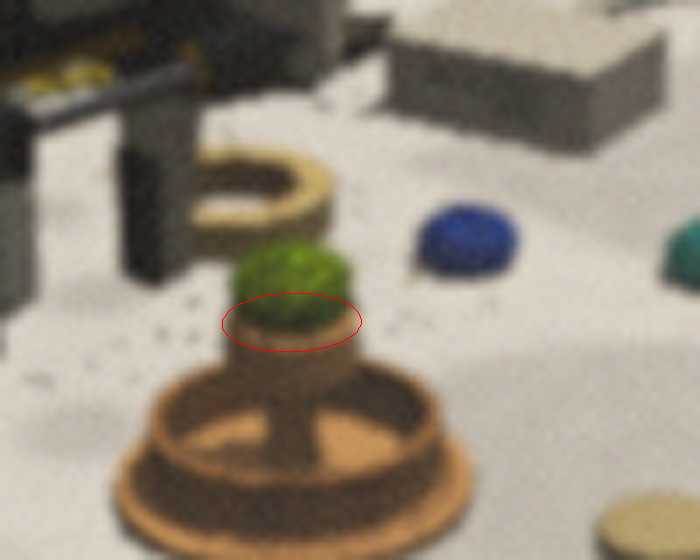

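View pics/t19.png

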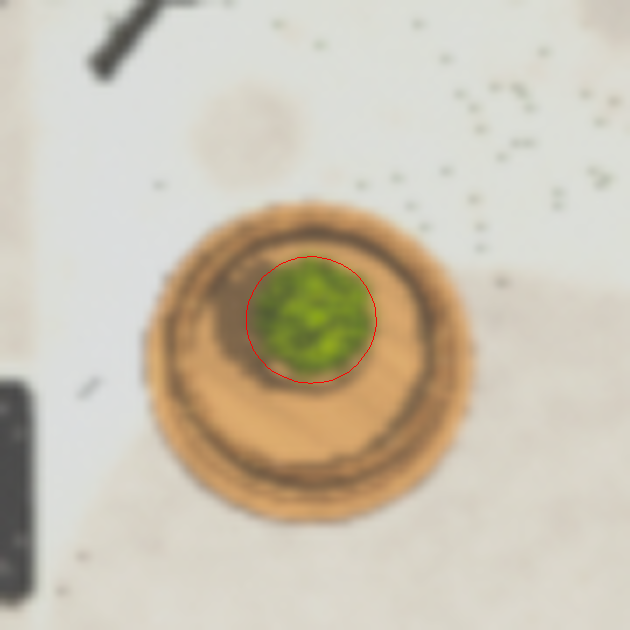

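View pics/t19a.png

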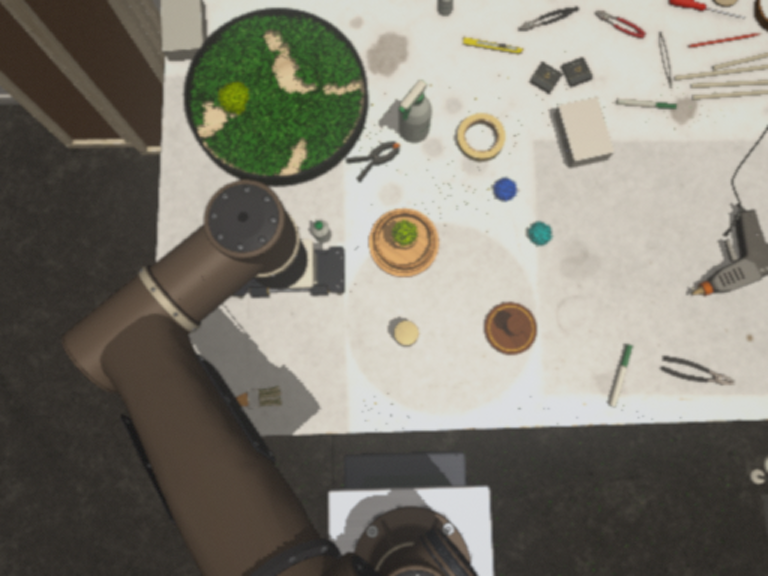

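Request:
step_arm --commands "-1.5 45 0 0 0 0; -1.5 45 0 0 0 0; -1.5 45 0 0 0 0; -1.5 45 0 0 0 0; 0 33 0 0 0 0; 0 0 40 0 0 0; 0 0 40 0 0 0; 0 0 0 0 0 0" --jaw 52

```text
t: 32.38
eef_pos: [0.5473, 0.4044, 0.1257]
ee_rot: [-3.136, -0.005, 3.14]
force: [-0.3, -0.5, -0.6]
width: 0.0521
```

Run:
```python
from h import *
s=get_state(); print(s['t'],s['eef_pos'],s['ee_rot'],s['width'],s['force'],s['q'])
q=grab_frame('scene'); save(q,'s20',(100,220,200,330),5)
save(q,'s20a',s=1.5)
T,S=pickle.load(open('f0.pkl','rb'))
for P in(T,S):
  print([fit(P,'small',(.547,.41),k) for k in (60,90,120)])
```

```text
32.375 [0.54731198 0.40440396 0.12570125] [-3.13627183 -0.00481795  3.13968106] 0.05209207924035553 [-0.25550568 -0.53246962 -0.64915194] [ 9.21728997e-01  4.65588454e-01 -1.23323598e-01 -7.60844523e-04
 -9.89034199e-01 -2.49400375e+00]
[(array([0.5456, 0.4106]), np.float64(0.67)), (array([0.5422, 0.4075]), np.float64(0.53)), (array([0.5511, 0.4108]), np.float64(0.405))]
[(array([0.5557, 0.4053]), np.float64(0.73)), (array([0.5567, 0.4017]), np.float64(0.572)), (array([0.5645, 0.3994]), np.float64(0.417))]
```

View pics/s20.png

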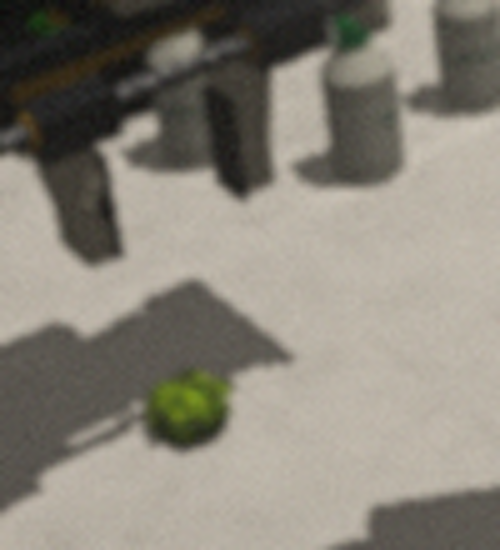

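View pics/s20a.png

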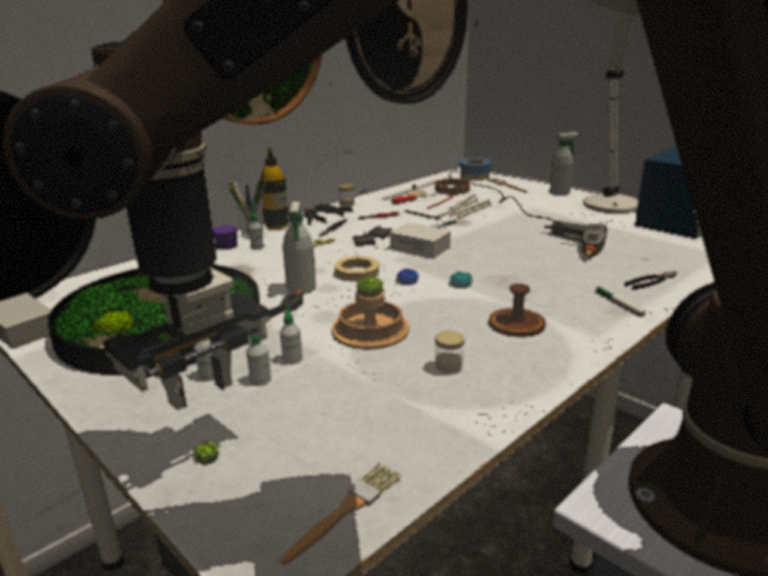

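Request:
step_arm --commands "0 4.5 30 0 0 0; 0 0 38 0 0 0; 0 0 0 0 0 0; 0 0 0 0 0 0"

```text
t: 32.92
eef_pos: [0.5494, 0.4124, 0.064]
ee_rot: [3.14, 0.002, -3.141]
force: [0.0, 0.3, 0.3]
width: 0.0518
```

Run:
```python
from h import *
s=get_state(); print(s['t'],s['eef_pos'],s['ee_rot'],s['width'])
q=grab_frame('scene'); e=s['eef_pos']
ov(q,'s21',(100,220,200,330),5,[(e,.016,0,(0,0,255)),(e,.001,.024,(0,0,255)),(e+[0,.026,0],.003,.0,(255,0,0)),(e-[0,.026,0],.003,.0,(255,0,0)),(e+[0,.026,0],.002,e[2]-.025,(0,255,255)),(e-[0,.026,0],.002,e[2]-.025,(0,255,255))])
```

```text
32.925 [0.54944069 0.41242703 0.0640153 ] [ 3.13970795e+00  2.41601987e-03 -3.14125736e+00] 0.05183454639201848
```

View pics/s21.png

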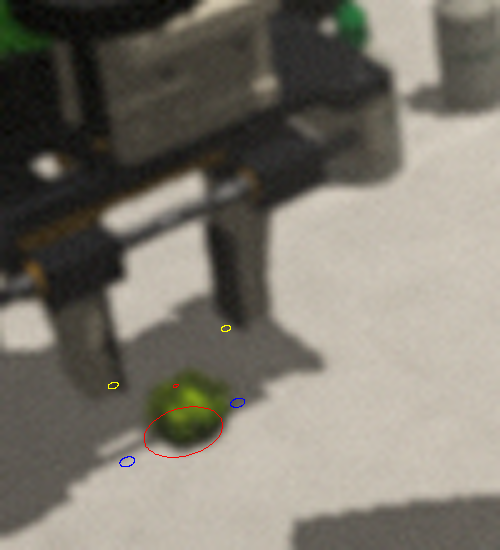

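Request:
step_arm --commands "-3 -6 0 0 0 0; 0 0 0 0 0 0; 0 0 17 0 0 0; 0 0 0 0 0 0; 0 0 0 0 0 0; 0 0 0 0 0 0" --jaw 76

```text
t: 33.72
eef_pos: [0.5511, 0.4059, 0.0445]
ee_rot: [3.141, 0.0, -3.141]
force: [-0.4, 0.3, -0.2]
width: 0.0762
```

Run:
```python
from h import *
s=get_state(); print(s['t'],s['eef_pos'],s['ee_rot'],s['width'])
q=grab_frame('scene'); e=s['eef_pos'];w=s['width']/2; save(q,'s22a',(105,240,185,320),8)
z=e[2]-.025
ov(q,'s22',(105,240,185,320),8,[(e+[0,w,0],.0015,z,(0,255,255)),(e-[0,w,0],.0015,z,(0,255,255)),(e+[.0095,w,0],.0015,z,(0,255,0)),(e-[-.0095,w,0],.0015,z,(0,255,0)),(e+[-.0095,w,0],.0015,z,(0,0,255)),(e-[.0095,w,0],.0015,z,(0,0,255)),(e,.001,.012,(255,0,0)),(e,.0195,.01,(255,0,0))])
```

```text
33.725 [0.55109541 0.40593711 0.04449004] [ 3.14148331e+00  2.14074189e-04 -3.14111686e+00] 0.07623812994805339
```

View pics/s22.png

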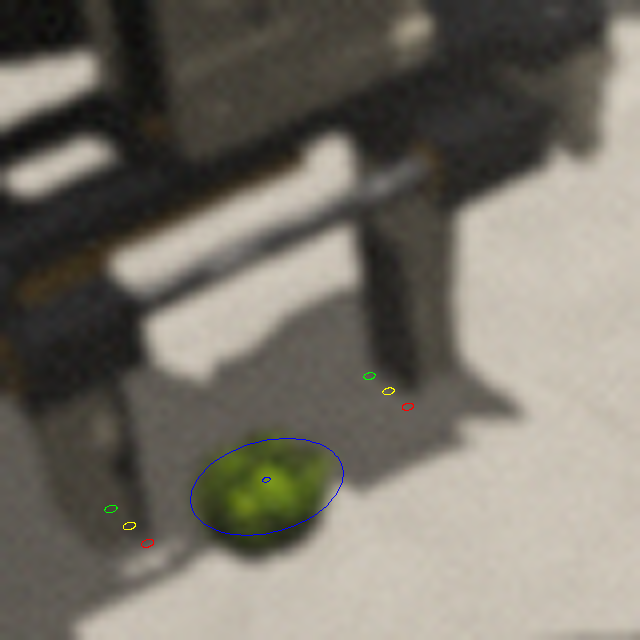

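Request:
step_arm --commands "2.5 3 0 0 0 0; 0 0 8 0 0 0; 0 0 7 0 0 0; 0 0 1 0 0 0; 0 0 0 0 0 0; 0 0 0 0 0 0"

```text
t: 34.52
eef_pos: [0.5486, 0.4087, 0.0285]
ee_rot: [3.141, 0.0, -3.141]
force: [-0.3, 0.1, -0.4]
width: 0.0756
```

Request:
step_arm --commands "0 0 0 0 0 0; 0 0 0 0 0 0; 0 0 0 0 0 0; 0 0 0 0 0 0; 0 0 0 0 0 0; 0 0 0 0 0 0; 0 0 0 0 0 0" --jaw 20 --grip_force 8

```text
t: 35.4
eef_pos: [0.5485, 0.4087, 0.0284]
ee_rot: [-3.142, 0.0, -3.141]
force: [-1.4, -0.5, 0.4]
width: 0.03
```

Run:
```python
from h import *
s=get_state(); print(s['t'],s['eef_pos'],s['ee_rot'],s['width'])
q=grab_frame('scene'); e=s['eef_pos'];w=s['width']/2; save(q,'s23',(105,240,185,320),8)
```

```text
35.4 [0.54851582 0.40867798 0.02837463] [-3.14158260e+00  3.06209985e-06 -3.14137377e+00] 0.02998091462242034
```

View pics/s23.png

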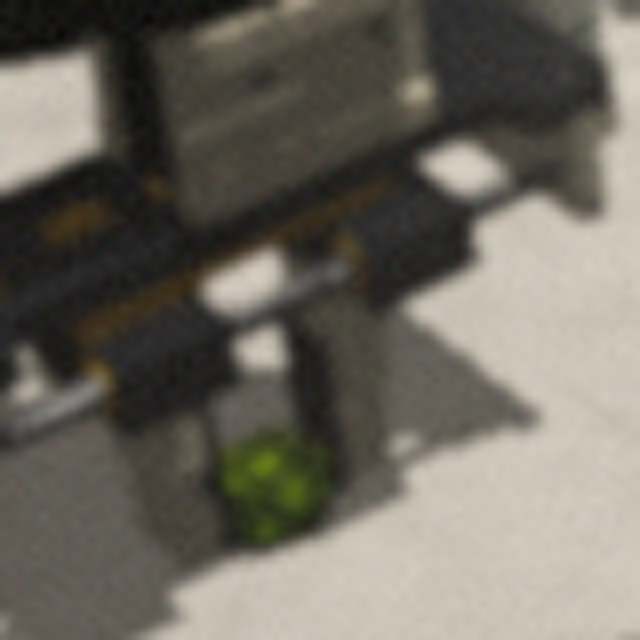

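Request:
step_arm --commands "0 0 0 0 0 0; 0 0 0 0 0 0; 0 0 0 0 0 -0.157; 0 0 0 0 0 -0.157; 0 0 0 0 0 -0.157; 0 0 0 0 0 -0.157; 0 0 0 0 0 -0.157; 0 0 0 0 0 -0.157" --jaw 60

```text
t: 36.45
eef_pos: [0.5485, 0.4087, 0.0283]
ee_rot: [3.142, -0.0, -2.194]
force: [-0.0, -0.3, 0.5]
width: 0.0602
```

Request:
step_arm --commands "0 0 0 0 0 -0.157; 0 0 0 0 0 -0.157; 0 0 0 0 0 -0.157; 0 0 0 0 0 -0.157; 0 0 0 0 0 0; 0 0 0 0 0 0"

```text
t: 37.2
eef_pos: [0.5485, 0.4087, 0.0283]
ee_rot: [3.142, -0.0, -1.575]
force: [-0.6, 0.5, -0.4]
width: 0.0599
```

Request:
step_arm --commands "0 0 0 0 0 0; 0 0 0 0 0 0; 0 0 0 0 0 0; 0 0 0 0 0 0; 0 0 0 0 0 0; 0 0 0 0 0 0" --jaw 20

```text
t: 37.95
eef_pos: [0.5485, 0.4087, 0.0284]
ee_rot: [3.142, -0.0, -1.571]
force: [0.8, -1.0, -0.6]
width: 0.0303
```

Request:
step_arm --commands "0 0 -10 0 0 0; 0 0 -40 0 0 0; 0 0 -50 0 0 0; 0 0 -50 0 0 0; 0 0 -22 0 0 0; 0 0 0 0 0 0"

```text
t: 38.7
eef_pos: [0.5493, 0.4095, 0.2037]
ee_rot: [-3.138, 0.004, -1.571]
force: [-0.2, -0.5, -0.7]
width: 0.0303
```

Run:
```python
from h import *
s=get_state(); print(s['t'],s['eef_pos'],s['width'],s['force'])
p=grab_frame('top'); q=grab_frame('scene')
for k in (60,80,100,120): print(fit(p,'dfoot',(.462,-.223),k))
c=(.462,-.223); C=[(c,.055,.01,(255,0,0)),(c,.02,.08,(0,255,0))]
ov(p,'t24',(300,180,380,260),8,C); ov(q,'s24',(310,170,390,250),8,C); save(q,'s24a',s=1.5)
```

```text
38.7 [0.54927216 0.40950718 0.20374274] 0.03031429412836743 [-0.15920276 -0.45839862 -0.71408035]
(array([ 0.4611, -0.2236]), np.float64(0.922))
(array([ 0.4625, -0.2214]), np.float64(0.882))
(array([ 0.4634, -0.2259]), np.float64(0.844))
(array([ 0.4616, -0.226 ]), np.float64(0.794))
```

View pics/t24.png

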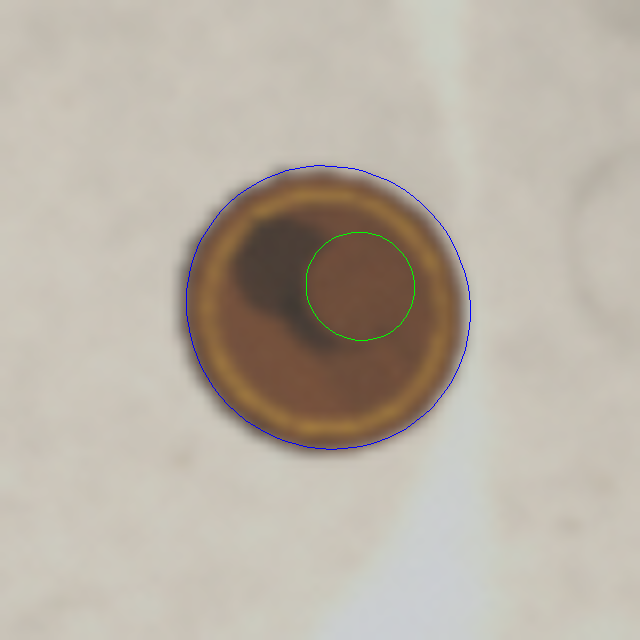

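View pics/s24.png

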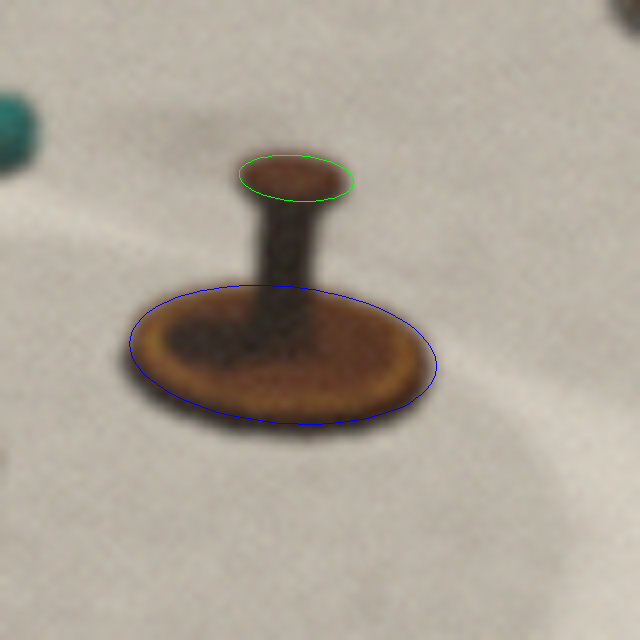

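View pics/s24a.png

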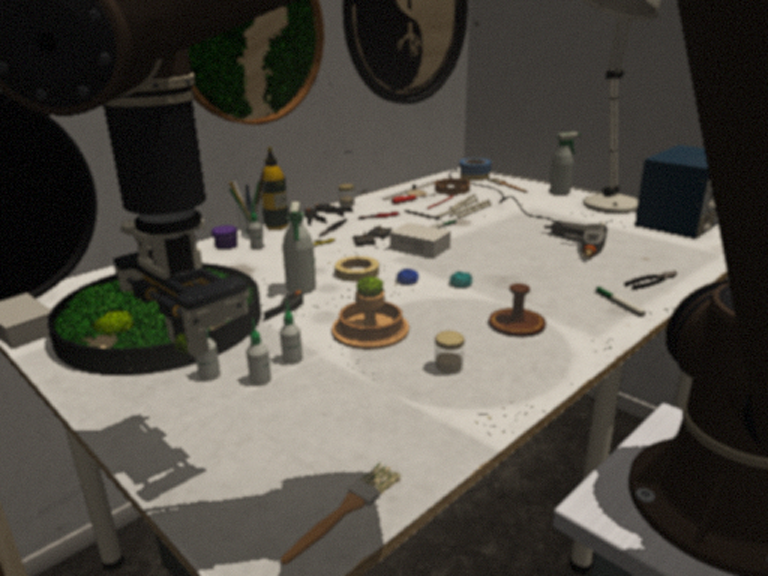

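Request:
step_arm --commands "45 6 0 0 0 0; 45 6 0 0 0 0; 45 6 0 0 0 0; 45 6 0 0 0 0; 45 6 0 0 0 0; 45 6 0 0 0 0; 45 6 0 0 0 0; 45 6 0 0 0 0"

```text
t: 39.8
eef_pos: [0.4991, 0.0471, 0.1991]
ee_rot: [3.139, -0.001, -1.571]
force: [1.5, 0.1, -0.7]
width: 0.0302
```

Request:
step_arm --commands "45 6 0 0 0 0; 45 6 0 0 0 0; 45 7 0 0 0 0; 45 7 0 0 0 0; 45 7 0 0 0 0; 45 6 0 0 0 0; 0 0 0 0 0 0; 0 0 0 0 0 0"

```text
t: 40.8
eef_pos: [0.4605, -0.2212, 0.1993]
ee_rot: [3.14, 0.0, -1.572]
force: [-0.1, 0.4, 1.0]
width: 0.0303
```

Request:
step_arm --commands "1 -1.5 30 0 0 0; 0 0 35 0 0 0; 0 0 17 0 0 0; 0 0 0 0 0 0; 0 0 0 0 0 0"

```text
t: 41.42
eef_pos: [0.4633, -0.2217, 0.119]
ee_rot: [-3.141, -0.0, -1.57]
force: [-0.3, -1.2, 0.1]
width: 0.0304
```

Run:
```python
from h import *
s=get_state(); print(s['t'],s['eef_pos'],s['ee_rot'],s['width'],s['force'])
q=grab_frame('scene'); save(q,'s25',(310,150,390,230),8)
```

```text
41.425 [ 0.46327834 -0.22173664  0.1190028 ] [-3.14092988e+00 -2.56330173e-04 -1.57012303e+00] 0.0303519638843633 [-0.32558597 -1.20076668  0.10094713]
```

View pics/s25.png

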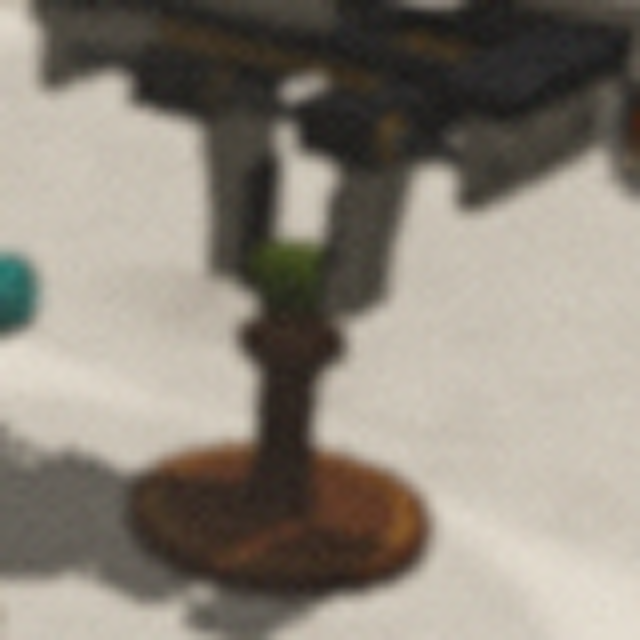

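Request:
step_arm --commands "0 0.8 5 0 0 0; 0 0 2.5 0 0 0; 0 0 1.5 0 0 0; 0 0 0 0 0 0; 0 0 0 0 0 0"

```text
t: 42.1
eef_pos: [0.4619, -0.2223, 0.1094]
ee_rot: [-3.142, -0.0, -1.572]
force: [0.1, -0.6, -0.4]
width: 0.0303
```

Run:
```python
from h import *
s=get_state(); print(s['t'],s['eef_pos'],s['ee_rot'],s['width'],s['force'])
q=grab_frame('scene'); e=s['eef_pos']
z=e[2]-.0284
ov(q,'s26',(320,150,380,200),12,[(e,.016,z,(0,0,255)),(e,.001,z+.024,(0,0,255)),((.462,-.222),.02,.08,(0,255,0))])
```

```text
42.1 [ 0.46187279 -0.22232215  0.10939558] [-3.14151930e+00 -1.11139236e-05 -1.57151099e+00] 0.030261610531572922 [ 0.1042186  -0.59319835 -0.36780303]
```

View pics/s26.png

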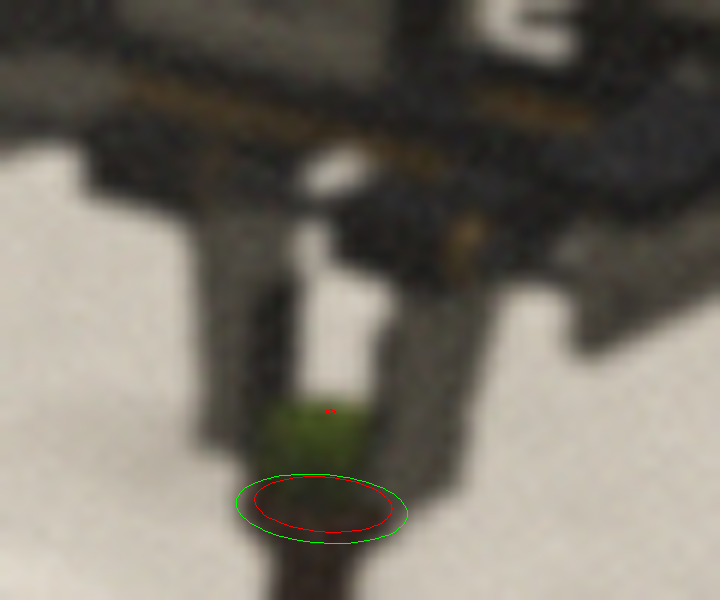

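Request:
step_arm --commands "0 0 1 0 0 0; 0 0 0.6 0 0 0; 0 0 0 0 0 0; 0 0 0 0 0 0"

```text
t: 42.65
eef_pos: [0.4619, -0.2223, 0.1081]
ee_rot: [-3.141, -0.0, -1.571]
force: [-1.4, 1.2, 5.9]
width: 0.0305
```

Request:
step_arm --commands "0 0 0 0 0 0; 0 0 0 0 0 0; 0 0 0 0 0 0" --jaw 55

```text
t: 43.02
eef_pos: [0.4618, -0.2222, 0.1076]
ee_rot: [3.141, 0.0, -1.571]
force: [-0.2, -0.6, -0.5]
width: 0.053
```

Request:
step_arm --commands "0 0 -15 0 0 0; 0 0 -40 0 0 0; 0 0 -45 0 0 0; 45 -5 0 0 0 0; 45 -5 0 0 0 0; 45 -5 0 0 0 0; 45 -5 0 0 0 0; 45 -5 0 0 0 0"

```text
t: 44.02
eef_pos: [0.4868, -0.4489, 0.209]
ee_rot: [-3.141, -0.001, -1.571]
force: [0.8, 0.4, 1.0]
width: 0.055
```

Request:
step_arm --commands "45 -5 0 0 0 0; 45 0 0 0 0 0; 0 0 0 0 0 0"

```text
t: 44.4
eef_pos: [0.4907, -0.5401, 0.2075]
ee_rot: [3.141, -0.0, -1.574]
force: [0.2, 1.0, -0.2]
width: 0.0555
```

Run:
```python
from h import *
s=get_state(); print(s['t'],s['eef_pos'],s['width'],s['force'])
p=grab_frame('top'); q=grab_frame('scene')
c=(.462,-.222); C=[(c,.055,.01,(255,0,0)),(c,.02,.08,(0,255,0))]
ov(p,'t27',(300,180,380,260),7,C); ov(q,'s27',(310,150,390,230),7,C); save(q,'s27a',s=1.5); save(p,'t27a',s=1.5)
a=cv2.imread('pics/t27.png');b=cv2.imread('pics/s27.png'); cv2.imwrite('pics/ts27.png',cv2.resize(np.hstack([a,b]),(800,400)))
```

```text
44.4 [ 0.49072216 -0.54007142  0.20748899] 0.05545058217510044 [ 0.16024026  0.95556389 -0.23072031]
```

View pics/ts27.png

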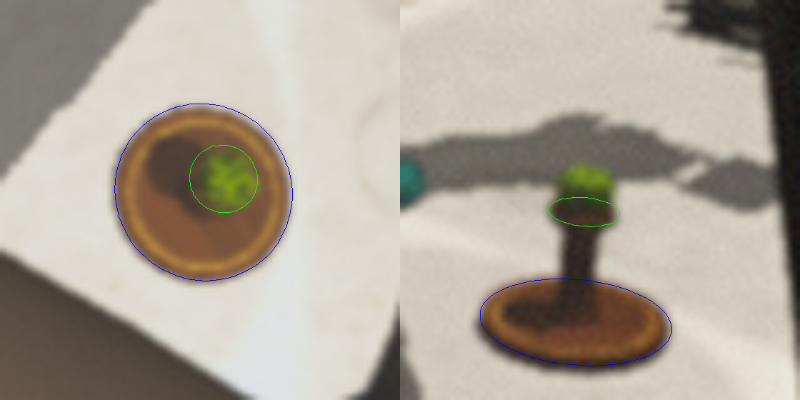

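View pics/s27a.png

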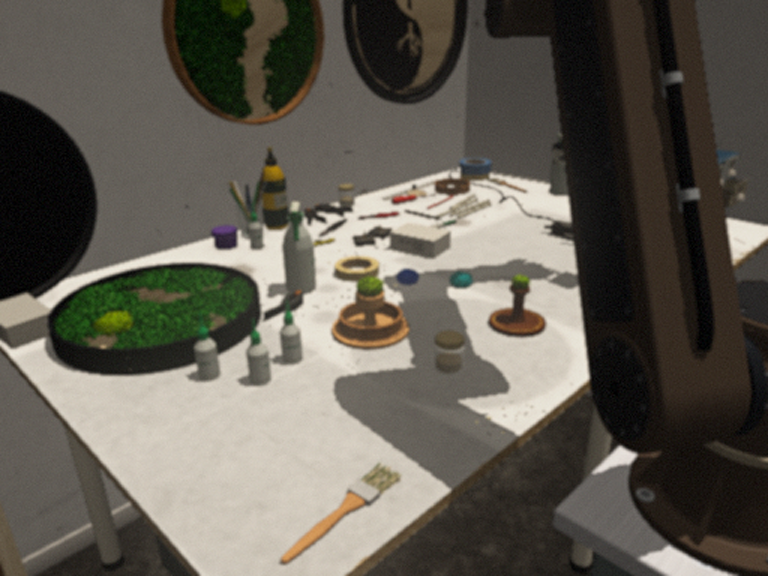

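View pics/t27a.png

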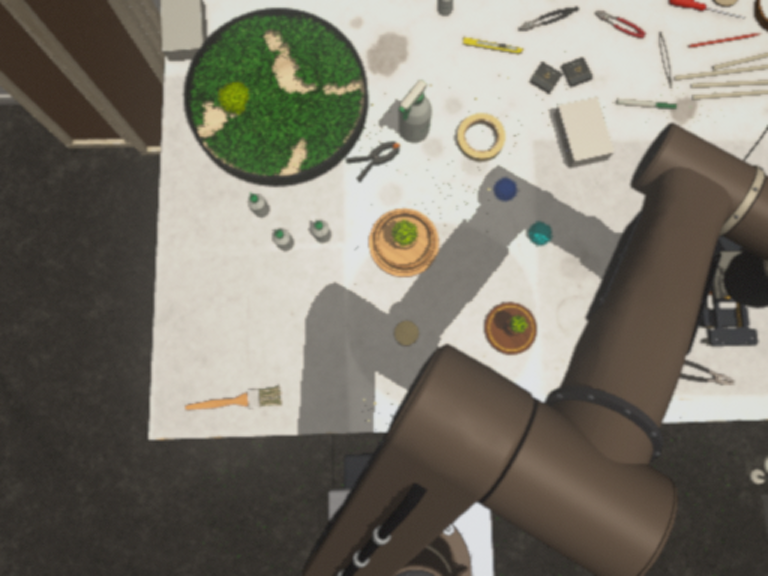

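```bash
python3 -c "
from station import *
print(job_done())"
```

```text
the job is handed in; nothing more can be done
None
```

The job is handed in at about 44.5 s of the 99 s limit. The hoop is round the post of the pale stand, the birch disc is on the seat, the large moss is on the disc, and the small moss is on the dark stand. They were placed in that order.

**Final pictures:** the last pictures from both cameras show both ornaments standing. I judge all four parts to be level and within about 1–2 mm of centre, partly by eye from overlays. The jar and the three bottles looking like the dropper stand where they began. The arm was clear of everything.

**Forces:** the highest reading I saw was about 6 N at the wrist, when the parts touched down.

**Checks that disagreed:**
- **Cameras:** the scene camera placed things about 5–10 mm beyond where the top camera did. I compared the gripper with the parts in the same picture and mostly trusted the top camera.
- **Hoop:** a first look suggested it was about 4 mm off centre. A later top view showed that this was shadow, so I left it as placed.
- **Large moss:** before release it looked about 3 mm off centre. I shifted it 2 mm, and it then looked central in both views.
- **Small moss:** its position varied by several millimetres between cameras, so I gripped it a second time at a right angle to centre it in the jaws.

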